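# Sort the sealed casting cases by feel: loose or sound

## Robot

A 6-joint arm with a two-finger parallel gripper is mounted at the origin on the work surface. World frame = base frame: x ahead of the robot, y to its left, z up, the work surface at z = 0. Lengths are in mm, angles in rad, forces in N, time in s.
With the tool pointing down it reaches from about 375 to 975 mm from the base axis. Payload 3.8 kg.
Tool frame: the origin (TCP) lies midway between the tips of the shut fingers; the grasp point (between the pads) lies 19 mm behind it; z points along the fingers, y is the direction in which the jaws open and shut (so a half turn about z gives the same grasp; the last joint's range is limited). The gripper opens to 85 mm and grips with 20 to 120 N. Pads are 22 mm wide; open, the fingers measure 114 mm over their backs; the gripper's body (76 mm by 85 mm) begins 54 mm behind the grasp point. The pads swing forward as they close: fully open they stand 13 mm farther back than shut.
Start: joints at [-1.248, 0.264, 1.604, -0, 1.274, -0.037], TCP at [237.653, -631.775, 231.28] pointing down, gripper open.
Joint ranges: [-2.63, 2.63], [-0.94, 2.18], [0.31, 2.57], [-1.31, 4.45], [0, 2.66], [-2.55, 2.55]. Speed limits (rad/s): [2.57, 2.57, 3.14, 3.14, 3.14, 3.14].

## Interface

Orientations are given as a unit quaternion [w, x, y, z].
In Python, from rig import manip gives the robot as it stands.
- The arm moves only by the tool jog_arm, never from a script. Its argument "steps" is text: rows parted by semicolons, each of 7 numbers parted by spaces: the shift along the tool's x, y, z in mm, then the turn, a rotation vector about the tool's x, y, z in rad, then the gripper command: -1 is shut, 1 is fully open, values between are in proportion. A call has 1 to 8 rows; each row shifts and turns the commanded pose from where the row before left it, along the tool's axes as they then stand; what a row does not reach is not made up. A row lasts 1/10 s, in which the tool goes at most 50 mm and 8.59 degrees, less where a joint would pass 70% of its speed; a pose out of reach is approached as far as the arm can. A call with a gripper value outside its range is refused whole. The fingers move at their own pace and stop on an object; "squeeze" is the grip in N (left out, the last holds). Time passes only in rows, so rows that do not move let the fingers close. It gives the time, the measured TCP pose, the force and the opening at its end, in the units of the state.
- manip.read_state(): the state, without advancing time (a new reading comes with each control period).
- manip.get_image(name): name is "side" or "top" or "wrist"; returns (picture, depth): 384x512x3 uint8, red, green, blue; 384x512 float32, mm along the optical axis (not along the pixel's ray), 0 where there is no reading.
- manip.camera_model(name): a dict with "intrinsics" (3x3 intrinsics, pixels), "view" (4x4, takes a point from world to camera coordinates); the wrist camera has in their place "mount" (4x4, takes a point from camera to tool coordinates, whose origin is the TCP and whose axes are the flange's). Camera axes: x right, y up, looking along -z (the intrinsics and any distortion apply to the point x, -y, -z); pixel columns grow to the right and rows downward; lengths in mm; the calibration is good to about 2 mm. The wrist camera is an equidistant fisheye: a pixel r from the principal point sees the ray r / f radians off the axis. A picture is of the moment at which its call begins: read the wrist's pose just before it. camera_model takes no time and is no camera call.
- manip.job_done(): hands the job in, once; it reports no verdict.
The state is a dict: "time_s": time; "joint_pos": joint angles; "joint_velocities": joint speeds; "tau": joint torques, N m; "position": TCP position; "ee_rot": TCP orientation; "ft_force": force on the tool from outside, world axes, zero at the start; "moment": the same for the moment, N m; "finger_gap": finger opening in mm.
Only numpy, scipy, OpenCV 4.12 (cv2) and the standard library are available. Lean on these libraries where they do the work, as an engineer would, in place of code of your own. Each camera call takes 0.05 s, during which the arm holds its last target.

## Task

Some of the three sealed blue cases hold a casting that has broken loose inside, and from outside they look alike: pick each one up by its handle and tilt it lengthwise to feel whether the casting slides. Lay every case with a loose casting in a lane of the orange-edged sloping rack and every case whose casting is held fast in a lane of the green-edged one, lengthwise and flat on the deck. Set them down gently, never turn a case over or stand it on end, and leave the brush jar, the glue bottle and the paint can where they stand.

Things in the scene. Friction and masses are not known exactly. Their poses are not given: they have to be found in the camera images.
- case_a: sealed light-blue case with a white bar handle on top, one of three alike in looks (0.44 to 0.66 kg). Body 130 (x) x 56 (y) x 45 (z) mm; origin at the centre of its underside, z up, x along its length. Inside, unseen, is one heavy casting (60% of the weight): in some cases (none to all three) it is loose and slides along the case, in the others it is held fast
- case_a_handle (a point): centre of the handle bar of case a, 70 mm above the middle of the case's underside; axes as the case. The bar is 80 long (along x), 16 wide (y), 14 high, top 77 mm above the underside, with 18 mm of air between it and the lid except at its two 12 mm long end posts
- case_a_piece (a joint): where the casting in case a lies along the case's x, in m, 0 = middle. Near 0 at the start, loose or fast. A loose one stays put while level and moved smoothly, slides when the case is tilted lengthwise over about 20 degrees, stops 35 mm off and stays there when level again, which puts about 0.11 N m on the case about its middle. A fast one keeps within 4 mm of 0
- case_b: sealed light-blue case with a white bar handle on top, one of three alike in looks (0.44 to 0.66 kg). Body 130 (x) x 56 (y) x 45 (z) mm; origin at the centre of its underside, z up, x along its length. Inside, unseen, is one heavy casting (60% of the weight): in some cases (none to all three) it is loose and slides along the case, in the others it is held fast
- case_b_handle (a point): centre of the handle bar of case b, 70 mm above the middle of the case's underside; axes as the case. The bar is 80 long (along x), 16 wide (y), 14 high, top 77 mm above the underside, with 18 mm of air between it and the lid except at its two 12 mm long end posts
- case_b_piece (a joint): where the casting in case b lies along the case's x, in m, 0 = middle. Near 0 at the start, loose or fast. A loose one stays put while level and moved smoothly, slides when the case is tilted lengthwise over about 20 degrees, stops 35 mm off and stays there when level again, which puts about 0.11 N m on the case about its middle. A fast one keeps within 4 mm of 0
- case_c: sealed light-blue case with a white bar handle on top, one of three alike in looks (0.44 to 0.66 kg). Body 130 (x) x 56 (y) x 45 (z) mm; origin at the centre of its underside, z up, x along its length. Inside, unseen, is one heavy casting (60% of the weight): in some cases (none to all three) it is loose and slides along the case, in the others it is held fast
- case_c_handle (a point): centre of the handle bar of case c, 70 mm above the middle of the case's underside; axes as the case. The bar is 80 long (along x), 16 wide (y), 14 high, top 77 mm above the underside, with 18 mm of air between it and the lid except at its two 12 mm long end posts
- case_c_piece (a joint): where the casting in case c lies along the case's x, in m, 0 = middle. Near 0 at the start, loose or fast. A loose one stays put while level and moved smoothly, slides when the case is tilted lengthwise over about 20 degrees, stops 35 mm off and stays there when level again, which puts about 0.11 N m on the case about its middle. A fast one keeps within 4 mm of 0
- rack_loose: plywood foot of the orange-edged rack, fixed, for the cases with a loose casting; origin at table level under the deck's centre, x level, away from the robot; 160 x 222 mm on plan, top edge about 110 mm high. Which side of the robot it stands on, its place and its yaw vary
- deck_loose: upper face of the orange-edged rack's sloping deck, fixed: 160 (x) x 222 (y) mm, tilted 30 degrees. Origin at its centre, 62 mm above the table; x up the slope, away from the robot; z square out of the deck. Three lanes at y = -72, 0, +72 mm, 68 wide between dividers 12 high. Lip 18 high at the low end, inner face at x = -75 mm; a case lies lengthwise in a lane, centre at x = -10 to +5 mm
- rack_sound: plywood foot of the green-edged rack, fixed, for the cases with a casting held fast; origin at table level under the deck's centre, x level, away from the robot; 160 x 222 mm on plan, top edge about 110 mm high. Which side of the robot it stands on, its place and its yaw vary
- deck_sound: upper face of the green-edged rack's sloping deck, fixed: 160 (x) x 222 (y) mm, tilted 30 degrees. Origin at its centre, 62 mm above the table; x up the slope, away from the robot; z square out of the deck. Three lanes at y = -72, 0, +72 mm, 68 wide between dividers 12 high. Lip 18 high at the low end, inner face at x = -75 mm; a case lies lengthwise in a lane, centre at x = -10 to +5 mm
- brush_jar: bystander: glass jar of brushes, 64 mm across, 150 mm high with the brushes; origin under its centre
- glue_bottle: bystander: white bottle with a yellow cap, 54 mm across, 145 mm high; origin under its centre
- paint_can: bystander: squat can, 56 mm across, 70 mm high; origin under its centre

How it is judged:
By the outcome, as a careful person would: the job done as asked, in the order asked, and still so for the second after the job is handed in, with the robot touching nothing.
It also fails if it takes over 72 s, if anything falls off the work surface, if the arm or the gripper's body presses on something with over 40 N, if the wrist force passes 120 N, or if a joint passes its speed limit or range.

## Working session

There is one attempt and no reset: what is moved stays moved. The work goes in short steps, Python scripts to look and compute and a tool call to move; the robot and the scene stay as the last step left them, time stands still between calls to the robot, and variables do not carry over. Pictures are saved under pics/ and viewed, and the job is handed in when it is done.

Besides the shell and the picture viewer there is one more tool, called after "Emit:" as name(argument=value, ...) on one line, values as JSON. jog_arm: Moves the arm, as the interface text tells. Its arguments: {"type":"object","properties":{"steps":{"type":"string"},"squeeze":{"type":"number"}},"required":["steps"]}

```bash
ls; mkdir -p pics
python3 - <<'E'
from rig import manip
import cv2, numpy as np
np.set_printoptions(precision=3,suppress=True)
print(manip.read_state())
for n in ["side","top","wrist"]:
    m=manip.camera_model(n); print(n,m)
    im,d=manip.get_image(n); np.savez(f"{n}0.npz",im=im,d=d)
    cv2.imwrite(f"pics/{n}0.png",im[:,:,::-1])
E
```

```text
pics
{'time_s': 0.0, 'joint_pos': array([-1.248,  0.265,  1.605, -0.   ,  1.274, -0.037]), 'joint_velocities': array([ 0.001,  0.   , -0.001, -0.003,  0.001, -0.002]), 'tau': array([ -0.001, -51.512, -36.731,  -0.   ,   0.013,  -0.   ]), 'position': array([ 237.385, -631.074,  229.955]), 'ee_rot': array([-0.001,  0.984,  0.179, -0.   ]), 'ft_force': array([ 0.037, -0.257,  0.726]), 'moment': array([-0.031,  0.003,  0.01 ]), 'finger_gap': 85.26577608225513}
side {'intrinsics': array([[436.149,   0.   , 256.686],
       [  0.   , 436.149, 195.911],
       [  0.   ,   0.   ,   1.   ]]), 'view': array([[  -0.919,   -0.394,   -0.011,  521.113],
       [   0.298,   -0.712,    0.636, -223.284],
       [  -0.258,    0.581,    0.772, -999.421],
       [   0.   ,    0.   ,    0.   ,    1.   ]])}
top {'intrinsics': array([[363.067,   0.   , 248.87 ],
       [  0.   , 363.067, 189.797],
       [  0.   ,   0.   ,   1.   ]]), 'view': array([[  -0.011,   -1.   ,   -0.019,   27.568],
       [   0.997,   -0.012,    0.082, -579.405],
       [  -0.082,   -0.018,    0.996, -946.066],
       [   0.   ,    0.   ,    0.   ,    1.   ]])}
wrist {'intrinsics': array([[297.319,   0.   , 253.77 ],
       [  0.   , 297.319, 189.124],
       [  0.   ,   0.   ,   1.   ]]), 'mount': array([[   0.   ,    0.962,    0.272,   68.225],
       [   1.   ,   -0.   ,   -0.   ,    0.976],
       [  -0.   ,    0.272,   -0.962, -143.278],
       [   0.   ,    0.   ,    0.   ,    1.   ]])}
```

View pics/top0.png

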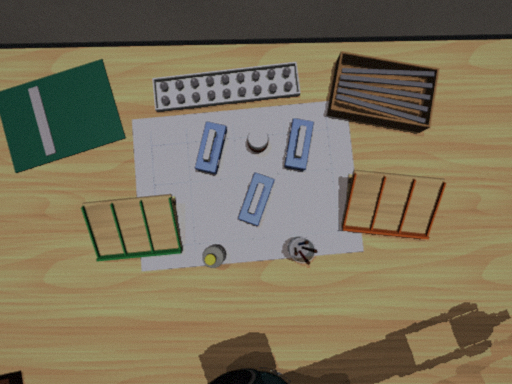

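View pics/side0.png

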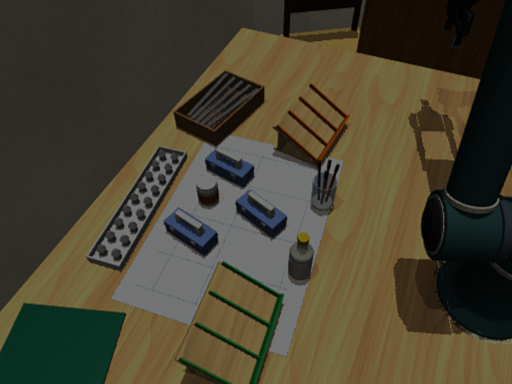

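View pics/wrist0.png

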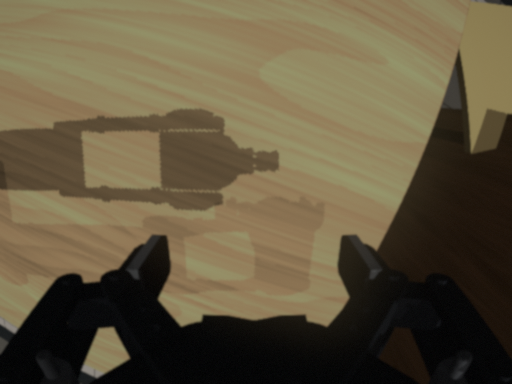

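The top view shows the cases at about (210,147), (299,144) and (256,199), and the paint can at (258,141). The glue bottle is at (213,256), the brush jar at (300,248), the green rack at (130,227) on the left and the orange rack at (393,205) on the right.

```bash
cat > h.py <<'E'
import numpy as np, cv2
from rig import manip
np.set_printoptions(precision=3,suppress=True)
def pts(n,d,cm=None):
    m=cm or manip.camera_model(n); K=m["intrinsics"]
    v,u=np.mgrid[0:d.shape[0],0:d.shape[1]].astype(float)
    x=(u-K[0,2])/K[0,0]*d; y=(v-K[1,2])/K[1,1]*d
    P=np.stack([x,-y,-d],-1); V=m["view"]; R=V[:3,:3]; t=V[:3,3]
    return (P-t)@R
E
python3 - <<'E'
from h import *
for n in ["top","side"]:
    z=np.load(f"{n}0.npz"); im,d=z["im"],z["d"]; P=pts(n,d); ok=d>0
    hsv=cv2.cvtColor(im,cv2.COLOR_RGB2HSV)
    print(n,"table z",np.median(P[...,2][ok]))
    blue=(cv2.inRange(hsv,(100,70,60),(125,255,255))>0)&ok&(P[...,2]>15)&(P[...,2]<60)
    nl,L,st,c=cv2.connectedComponentsWithStats(blue.astype(np.uint8))
    for i in range(1,nl):
        if st[i,4]<150: continue
        q=P[L==i]; q=q[abs(q[:,2]-45)<8]
        r=cv2.minAreaRect(q[:,:2].astype(np.float32)); print("case px",c[i],"n",len(q),"zmed",np.median(q[:,2]),r)
        ctr=np.array(r[0]); w=ok&(P[...,2]>66)&(P[...,2]<88)&(np.hypot(P[...,0]-ctr[0],P[...,1]-ctr[1])<60)
        h=P[w]
        rh=cv2.minAreaRect(h[:,:2].astype(np.float32)); print("  handle",len(h),np.median(h[:,2]),rh)
        cc=h[:,:2]-h[:,:2].mean(0); e=np.linalg.svd(cc,full_matrices=0)[2][0]; print("   mean",h[:,:2].mean(0),"yaw",np.degrees(np.arctan2(e[1],e[0]))%180)
    for name,lo,hi in [("green",(45,90,30),(85,255,255)),("orange",(3,150,60),(13,255,255))]:
        m=(cv2.inRange(hsv,lo,hi)>0)&ok&(P[...,0]<720)&(P[...,2]>10)
        nl,L,st,c=cv2.connectedComponentsWithStats(m.astype(np.uint8))
        for i in range(1,nl):
            if st[i,4]<25: continue
            q=P[L==i]; print(name,c[i],st[i],q.mean(0),q.min(0),q.max(0))
E
```

```text
top table z 1.313549523321715
case px [298.283 144.405] n 750 zmed 45.6721928099407 ((699.9533081054688, -112.8632583618164), (55.876670837402344, 128.60137939453125), 79.39752960205078)
  handle 203 77.27904467054013 ((701.1463623046875, -112.33795928955078), (16.14522361755371, 80.26564025878906), 79.64591979980469)
   mean [ 699.566 -111.753] yaw 169.29308668075225
case px [210.813 147.902] n 744 zmed 45.67456754931969 ((693.785888671875, 121.78543090820312), (54.591026306152344, 128.48953247070312), 76.63681030273438)
  handle 208 77.52721779660055 ((695.1048583984375, 122.61338806152344), (16.11747169494629, 80.31403350830078), 76.68118286132812)
   mean [694.269 122.014] yaw 166.58201235969432
case px [255.779 199.298] n 782 zmed 45.81894028744047 ((555.0968627929688, 3.001007080078125), (54.97364807128906, 128.3314666748047), 69.37183380126953)
  handle 201 77.22322155510479 ((556.080810546875, 3.2272167205810547), (16.03220558166504, 80.16493225097656), 69.39722442626953)
   mean [555.576   3.235] yaw 159.6552627380952
green [134.213 239.52 ] [ 81 198 101  63 906] [451.55  31
[... 921 characters left out ...]
 229.63] n 547 zmed 44.6115313437964 ((694.5969848632812, 120.46476745605469), (55.30436325073242, 128.56698608398438), 77.10839080810547)
  handle 221 75.59259280541127 ((695.007568359375, 120.44660949707031), (17.422616958618164, 81.13240814208984), 78.02701568603516)
   mean [693.606 121.825] yaw 166.6689445424126
green [253.015 326.339] [196 262  88 122 937] [446.644 296.458  53.122] [400.662 198.399  26.18 ] [552.549 398.255 111.17 ]
green [204.313 370.693] [179 358  52  26 150] [490.629 424.239  81.722] [441.624 418.061  54.153] [538.488 429.249 109.301]
orange [319.994 128.376] [278  83  72  77 362] [ 504.712 -329.259   58.694] [ 446.177 -458.804   10.225] [ 604.554 -113.391  155.195]
```

Run:
```python
from h import *
for n in ["top","side"]:
    z=np.load(f"{n}0.npz"); im,d=z["im"],z["d"]; P=pts(n,d); ok=d>0
    hsv=cv2.cvtColor(im,cv2.COLOR_RGB2HSV)
    for name,lo,hi,cc in [("green",(45,90,30),(85,255,255),(475,316)),("orange",(3,150,60),(13,255,255),(527,-333))]:
        near=ok&(abs(P[...,0]-cc[0])<130)&(abs(P[...,1]-cc[1])<150)&(P[...,2]>10)&(P[...,2]<135)
        col=(cv2.inRange(hsv,lo,hi)>0)
        m=near&~cv2.dilate(col.astype(np.uint8),np.ones((3,3))).astype(bool)
        q=P[m]; q=q[q[:,2]>15]
        # robust plane z=ax+by+c
        k=np.ones(len(q),bool)
        k=abs(q[:,0]-cc[0])<60; k&=abs(q[:,1]-cc[1])<90
        for it in range(8):
            A=np.c_[q[:,:2]-cc,np.ones(len(q))]; s=np.linalg.lstsq(A[k],q[k,2],rcond=None)[0]
            k=abs(A@s-q[:,2])<(4 if it>3 else 10)
        yaw=np.arctan2(s[1],s[0]); slope=np.degrees(np.arctan(np.hypot(*s[:2])))
        print(n,name,"n",k.sum(),"yaw",np.degrees(yaw),"slope",slope)
        R=np.array([[np.cos(yaw),-np.sin(yaw)],[np.sin(yaw),np.cos(yaw)]])
        g=P[near&col]; l=(g[:,:2]-cc)@R
        # lip points: lowest x
        print("  local ext of coloured",np.percentile(l,[0.5,1,2,98,99,99.5],axis=0).T)
        kk=q[k]; lk=(kk[:,:2]-cc)@R; print("  deck ext",np.percentile(lk,[1,99],axis=0).T)
        # divider y in histogram for l x > -50
        h,e=np.histogram(l[l[:,0]>-40][:,1],bins=np.arange(-130,131,4)); print([(int(e[i]+2),int(h[i])) for i in range(len(h)) if h[i]>3])
        lip=l[:,0]<np.percentile(l[:,0],1)+15; pl=np.polyfit(l[lip][:,1],l[lip][:,0],1); print("  lip skew deg",np.degrees(np.arctan(pl[0])))
        D=l[(l[:,0]>-60)]
        for a in np.arange(-6,7,2):pass
        # plane at xy where z==62
        print("  z at cc",s[2]," x offset to z=62:",(62-s[2])/np.hypot(*s[:2]))
```

```text
top green n 3767 yaw 4.973092449000607 slope 29.941842945358452
  local ext of coloured [[ -68.309  -68.153  -67.879   67.483   68.569   70.68 ]
 [-109.426 -109.364 -109.091  108.887  109.798  110.294]]
  deck ext [[-51.985  80.36 ]
 [-98.642 104.29 ]]
[(-108, 97), (-36, 103), (36, 112), (104, 4), (108, 105), (112, 4)]
  lip skew deg 0.08152073720206002
  z at cc 57.06955739610545  x offset to z=62: 8.559830586201302
top orange n 4043 yaw -6.616140492472575 slope 29.898179801857076
  local ext of coloured [[ -68.279  -68.149  -67.884   67.325   69.727   72.019]
 [-115.55  -115.393 -114.843  104.436  104.761  104.881]]
  deck ext [[ -51.504   80.285]
 [-111.166  100.76 ]]
[(-116, 25), (-112, 54), (-48, 16), (-44, 29), (-40, 49), (24, 18), (28, 21), (32, 59), (96, 18), (100, 23), (104, 61)]
  lip skew deg -0.1136067892854507
  z at cc 56.484197480010074  x offset to z=62: 9.592979787854581
side green n 6338 yaw 4.809742108106985 slope 29.958623366600822
  local ext of coloured [[ -67.871  -67.675  -67.457   66.329   68.553   69.338]
 [-111.465 -111.252 -110.638  107.633  107.766  108.071]]
  deck ext [[ -51.311   80.046]
 [-107.218   98.434]]
[(-112, 27), (-108, 82), (-40, 35), (-36, 93), (32, 40), (36, 102), (104, 51), (108, 99)]
  lip skew deg -0.10202331021321517
  z at cc 55.1687827612666  x offset to z=62: 11.851772937570885
side orange n 2059 yaw -6.626384600831506 slope 29.832322682476768
  local ext of coloured [[ -67.232  -67.062  -66.677   65.19    66.651   68.053]
 [-119.051 -118.04  -116.97   102.344  103.58   103.91 ]]
  deck ext [[ -50.236   80.615]
 [-116.269  103.129]]
[(-116, 24), (-112, 16), (-48, 8), (-44, 33), (-40, 5), (24, 10), (28, 37), (32, 9), (96, 9), (100, 41), (104, 8)]
  lip skew deg 0.07897281276806076
  z at cc 55.66803117602964  x offset to z=62: 11.041792127479676
```

```bash
cat > plan.py <<'E'
from h import *
from scipy.spatial.transform import Rotation as Ro
import sys
def Rt(yaw,tilt):  # tool x along yaw (raised by tilt), z down/out ; deg
    return Ro.from_euler('z',yaw,degrees=True)*Ro.from_euler('y',-tilt,degrees=True)*Ro.from_euler('x',180,degrees=True)
def plan(p1,yaw,tilt,N,show=True):
    s=manip.read_state(); q=s["ee_rot"]; R0=Ro.from_quat([q[1],q[2],q[3],q[0]]); p0=np.array(s["position"])
    w=(R0.inv()*Rt(yaw,tilt)).as_rotvec()/N
    A=sum((Ro.from_rotvec(w*k).as_matrix() for k in range(N)))
    d=R0.inv().apply(np.array(p1)-p0); sh=np.linalg.solve(A,d)
    print("at",p0,"N",N,"row:",sh.round(2),w.round(4),"| tool delta",d.round(2),"rot",(w*N).round(4),"norms",np.linalg.norm(sh).round(1),np.degrees(np.linalg.norm(w)).round(2))
def ps(s=None):
    s=s or manip.read_state(); q=s["ee_rot"]; R=Ro.from_quat([q[1],q[2],q[3],q[0]]).as_matrix()
    print("t",round(s["time_s"],2),"p",s["position"],"yaw",np.degrees(np.arctan2(R[1,0],R[0,0])).round(2),"tilt",np.degrees(np.arcsin(R[2,0])).round(2),"roll",np.degrees(np.arcsin(R[2,1])).round(2),"F",s["ft_force"],"M",s["moment"],"Mtool",R.T@s["moment"],"gap",s["finger_gap"],"q",s["joint_pos"])
RK={"green":((485,316.4),4.9),"orange":((536.2,-340.1),-6.6)}
def deckpose(rack,lane,x,h,gr=19.0):
    """TCP for case centre at deck coords (x,lane), underside h above deck, handle grasped so TCP is (70-gr) over underside"""
    c,yaw=RK[rack]; Rw=(Ro.from_euler('z',yaw,degrees=True)*Ro.from_euler('y',-30,degrees=True)).as_matrix()
    return np.array([*c,62.])+Rw@np.array([x,lane,h+70-gr]),yaw,30
if __name__=="__main__":
    ps(); a=[float(v) for v in sys.argv[1:]]
    if a: plan(a[:3],a[3],a[4],int(a[5]))
E
python3 plan.py 700 -112.5 140 -10.5 0 16
```

```text
t 0.15 p [ 237.499 -631.241  230.232] yaw 20.62 tilt 0.0 roll -0.1 F [-0.048 -0.801  0.847] M [ 0.012  0.038 -0.023] Mtool [ 0.025 -0.031  0.023] gap 85.52843533163552 q [-1.248  0.265  1.605 -0.     1.274 -0.037]
at [ 237.499 -631.241  230.232] N 16 row: [ 32.55 -29.56   5.67] [-0.     0.     0.034] | tool delta [ 615.54 -322.49   90.82] rot [-0.002  0.     0.543] norms 44.3 1.94
```

Emit:
jog_arm(steps="32.5 -29.5 4 0 0 0.034 0.2;32.5 -29.5 4 0 0 0.034 0.2;32.5 -29.5 4 0 0 0.034 0.2;32.5 -29.5 4 0 0 0.034 0.2;32.5 -29.5 4 0 0 0.034 0.2;32.5 -29.5 4 0 0 0.034 0.2;32.5 -29.5 4 0 0 0.034 0.2;32.5 -29.5 4 0 0 0.034 0.2", squeeze=90)

```text
time_s: 0.95
position: [433.8, -339.7, 199.0]
ee_rot: [-0.0, 0.999, 0.043, -0.0]
ft_force: [1.2, -0.5, 0.0]
finger_gap: 51.2
```

Emit:
jog_arm(steps="32.5 -29.5 6 0 0 0.034 0.2;32.5 -29.5 6 0 0 0.034 0.2;32.5 -29.5 6 0 0 0.034 0.2;32.5 -29.5 6 0 0 0.034 0.2;32.5 -29.5 6 0 0 0.034 0.2;32.5 -29.5 6 0 0 0.034 0.2;32.5 -29.5 6 0 0 0.034 0.2;32.5 -29.5 6 0 0 0.034 0.2")

```text
time_s: 1.75
position: [700.6, -112.8, 150.5]
ee_rot: [-0.0, 0.996, -0.092, -0.0]
ft_force: [-0.3, -0.7, 0.4]
finger_gap: 51.2
```

```bash
python3 plan.py 700 -112.5 53 -10.5 0 4
```

```text
t 1.75 p [ 700.612 -112.841  150.525] yaw -10.61 tilt -0.05 roll 0.0 F [-0.284 -0.651  0.371] M [-0.058 -0.011 -0.059] Mtool [-0.055  0.021  0.059] gap 51.16521895141747 q [-0.195  0.383  1.6   -0.     1.159  1.561]
at [ 700.612 -112.841  150.525] N 4 row: [-0.15 -0.06 24.38] [ 0.     0.    -0.001] | tool delta [-0.58 -0.23 97.53] rot [ 0.     0.001 -0.002] norms 24.4 0.03
```

Emit:
jog_arm(steps="0 0 25 0 0 0 0.2;0 0 28 0 0 0 0.2;0 0 28 0 0 0 0.2;0 0 16 0 0 0 0.2;0 0 0 0 0 0 0.2;0 0 0 0 0 0 -1;0 0 0 0 0 0 -1;0 0 0 0 0 0 -1")

```text
time_s: 2.55
position: [701.3, -115.2, 56.9]
ee_rot: [0.0, 0.996, -0.092, 0.002]
ft_force: [0.1, -1.8, 2.3]
finger_gap: 14.2
```

Emit:
jog_arm(steps="0 0 0 0 0 0 -1;0 0 0 0 0 0 -1;0 0 0 0 0 0 -1")

```text
time_s: 2.85
position: [701.3, -115.2, 56.9]
ee_rot: [0.0, 0.996, -0.092, 0.002]
ft_force: [-1.1, -2.3, 6.4]
finger_gap: 14.4
```

```bash
python3 plan.py
```

```text
t 2.85 p [ 701.312 -115.209   56.897] yaw -10.56 tilt 0.23 roll 0.03 F [-1.104 -2.321  6.422] M [-0.195  0.159 -0.032] Mtool [-0.221 -0.12   0.031] gap 14.3678115726191 q [-0.198  0.469  1.667 -0.001  1.002  1.558]
```

```bash
python3 - <<'E'
from h import *
im,d=manip.get_image("wrist"); cv2.imwrite("pics/w1.png",im[:,:,::-1])
im,d=manip.get_image("side"); cv2.imwrite("pics/s1.png",cv2.resize(im[110:250,150:330,::-1],None,fx=4,fy=4))
E
python3 plan.py
```

```text
t 2.95 p [ 701.299 -115.189   56.891] yaw -10.56 tilt 0.23 roll 0.03 F [-0.267 -1.807  5.45 ] M [-0.214  0.118 -0.005] Mtool [-0.232 -0.077  0.004] gap 14.13881369159832 q [-0.198  0.469  1.667 -0.001  1.002  1.558]
```

View pics/w1.png

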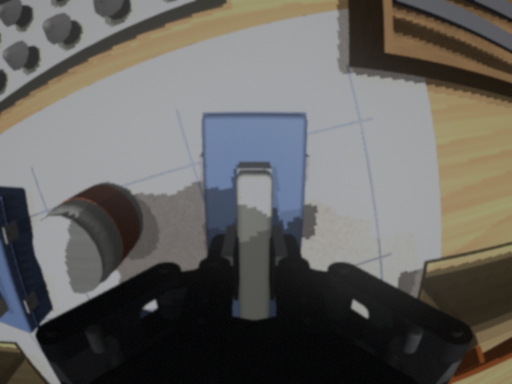

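View pics/s1.png

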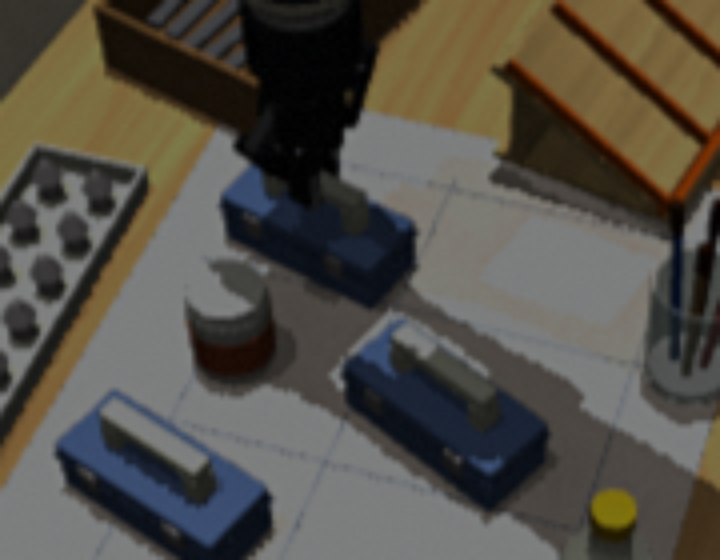

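The wrist view shows the jaws centred on the white bar at (255,240). The side crop shows the case still flat on the table.

Emit:
jog_arm(steps="0 0 -8 0 0 0 -1;0 0 -15 0 0 0 -1;0 0 -25 0 0 0 -1;0 0 -30 0 0 0 -1;0 0 -30 0 0 0 -1;0 0 -15 0 0 0 -1;0 0 0 0 0 0 -1;0 0 0 0 0 0 -1")

```text
time_s: 3.75
position: [699.0, -114.1, 176.4]
ee_rot: [-0.0, 0.996, -0.092, -0.001]
ft_force: [-0.2, -0.2, -6.1]
finger_gap: 13.9
```

```bash
python3 plan.py
```

```text
t 3.75 p [ 699.039 -114.137  176.351] yaw -10.55 tilt -0.08 roll -0.0 F [-0.181 -0.156 -6.05 ] M [-0.019  0.025  0.04 ] Mtool [-0.023 -0.022 -0.04 ] gap 13.920405189490712 q [-0.197  0.362  1.58   0.     1.201  1.558]
```

Emit:
jog_arm(steps="0 0 -10 0 0.13 0 -1;0 0 -10 0 0.13 0 -1;0 0 -10 0 0.13 0 -1;0 0 -10 0 0.13 0 -1;0 0 0 0 0 0 -1;0 0 0 0 0 0 -1;0 0 0 0 0 0 -1;0 0 0 0 0 0 -1")

```text
time_s: 4.55
position: [694.5, -113.5, 217.4]
ee_rot: [0.024, 0.962, -0.089, 0.256]
ft_force: [-0.7, -0.6, -6.0]
finger_gap: 14.0
```

```bash
python3 plan.py
```

```text
t 4.55 p [ 694.503 -113.495  217.365] yaw -10.56 tilt 29.84 roll 0.0 F [-0.67  -0.591 -6.031] M [0.182 0.773 0.038] Mtool [ 0.051 -0.793 -0.015] gap 13.985655214476816 q [-0.202  0.038  1.977  0.015  0.606  1.543]
```

Emit:
jog_arm(steps="0 0 0 0 -0.13 0 -1;0 0 0 0 -0.13 0 -1;0 0 0 0 -0.13 0 -1;0 0 0 0 -0.13 0 -1;0 0 0 0 0 0 -1;0 0 0 0 0 0 -1;0 0 0 0 0 0 -1")

```text
time_s: 5.25
position: [692.1, -112.9, 216.0]
ee_rot: [0.0, 0.996, -0.092, 0.001]
ft_force: [-0.2, 0.3, -5.8]
finger_gap: 14.0
```

```bash
python3 plan.py
```

```text
t 5.25 p [ 692.092 -112.947  216.04 ] yaw -10.55 tilt 0.11 roll 0.0 F [-0.202  0.343 -5.813] M [0.004 0.015 0.044] Mtool [ 0.002 -0.016 -0.044] gap 14.00390184318704 q [-0.197  0.321  1.56   0.     1.259  1.558]
```

```bash
cat > go.py <<'E'
from plan import *
rack,lane,x,h,gr,N=sys.argv[1],*[float(v) for v in sys.argv[2:7]]
ps(); p,y,t=deckpose(rack,lane,x,h,gr); print("target",p); plan(p,y,t,int(N))
E
python3 go.py green 72 -3 90 13 16
```

```text
t 5.25 p [ 692.092 -112.947  216.04 ] yaw -10.55 tilt 0.11 roll 0.0 F [-0.202  0.343 -5.813] M [0.004 0.015 0.044] Mtool [ 0.002 -0.016 -0.044] gap 14.00390184318704 q [-0.197  0.321  1.56   0.     1.259  1.558]
target [403.03  381.637 187.806]
at [ 692.092 -112.947  216.04 ] N 16 row: [-20.02 -29.86  -2.83] [ 0.004  0.032 -0.017] | tool delta [-374.8  -433.28   27.49] rot [ 0.071  0.518 -0.263] norms 36.1 2.1
```

Emit:
jog_arm(steps="-20 -30 -3 0.004 0.032 -0.017 -1;-20 -30 -3 0.004 0.032 -0.017 -1;-20 -30 -3 0.004 0.032 -0.017 -1;-20 -30 -3 0.004 0.032 -0.017 -1;-20 -30 -3 0.004 0.032 -0.017 -1;-20 -30 -3 0.004 0.032 -0.017 -1;-20 -30 -3 0.004 0.032 -0.017 -1;-20 -30 -3 0.004 0.032 -0.017 -1")

```text
time_s: 6.05
position: [559.6, 145.8, 225.3]
ee_rot: [-0.005, 0.991, -0.023, 0.131]
ft_force: [0.7, 1.0, -5.3]
finger_gap: 14.0
```

```bash
python3 go.py green 72 -3 90 13 8
```

```text
t 6.05 p [559.641 145.765 225.308] yaw -2.82 tilt 15.0 roll -0.91 F [ 0.699  0.967 -5.341] M [0.048 0.359 0.017] Mtool [ 0.034 -0.361 -0.003] gap 13.968588983500531 q [ 0.248 -0.076  2.007 -0.074  0.956  1.901]
target [403.03  381.637 187.806]
at [559.641 145.765 225.308] N 8 row: [-19.78 -29.68  -2.39] [ 0.004  0.033 -0.016] | tool delta [-172.02 -227.96   -3.53] rot [ 0.035  0.26  -0.127] norms 35.7 2.09
```

Emit:
jog_arm(steps="-20 -30 -3 0.004 0.033 -0.016 -1;-20 -30 -3 0.004 0.033 -0.016 -1;-20 -30 -3 0.004 0.033 -0.016 -1;-20 -30 -3 0.004 0.033 -0.016 -1;-20 -30 -3 0.004 0.033 -0.016 -1;-20 -30 -3 0.004 0.033 -0.016 -1;-20 -28 -2 0.004 0.033 -0.016 -1;0 0 0 0 0 0 -1")

```text
time_s: 6.85
position: [427.6, 345.0, 201.0]
ee_rot: [-0.015, 0.971, 0.044, 0.233]
ft_force: [0.0, 0.1, -4.7]
finger_gap: 13.9
```

```bash
python3 go.py green 72 -3 15 13 4
python3 - <<'E'
from h import *
im,d=manip.get_image("side"); cv2.imwrite("pics/s2.png",im[:,:,::-1])
im,d=manip.get_image("top"); cv2.imwrite("pics/t2.png",im[:,:,::-1])
E
```

```text
t 6.85 p [427.565 345.021 201.018] yaw 4.98 tilt 27.0 roll -0.54 F [ 0.019  0.054 -4.705] M [-0.107  0.764 -0.035] Mtool [-0.052 -0.77   0.021] gap 13.888234379579446 q [ 0.822 -0.168  2.186 -0.425  0.802  2.551]
target [440.393 384.84  122.854]
at [427.565 345.021 201.018] N 4 row: [-5.64 -9.51 19.21] [-0.003  0.013  0.   ] | tool delta [-21.02 -37.74  77.42] rot [-0.011  0.052  0.001] norms 22.2 0.77
```

View pics/s2.png

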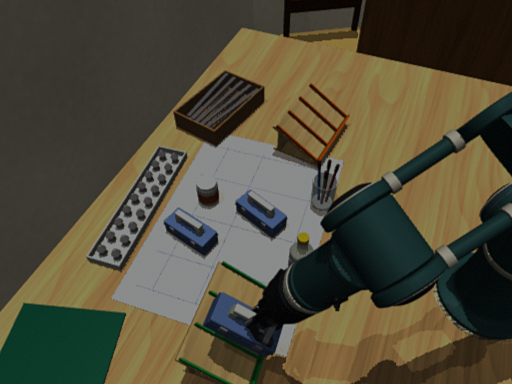

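View pics/t2.png

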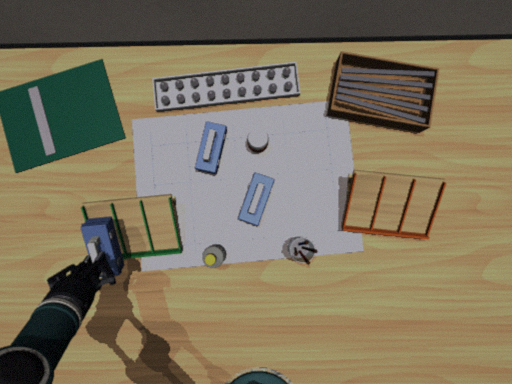

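The tool stopped about 40 mm short, with joint 6 at its range limit (2.55). I'll fit the arm's kinematics from the logged poses before choosing a lane.

```bash
cat > kin.py <<'E'
from plan import *
data=[([ 237.499,-631.241,230.232],20.62,0,-.1,[-1.248,0.265,1.605,0,1.274,-0.037]),
([700.612,-112.841,150.525],-10.61,-.05,0,[-0.195,0.383,1.6,0,1.159,1.561]),
([699.039,-114.137,176.351],-10.55,-.08,0,[-0.197,0.362,1.58,0,1.201,1.558]),
([694.503,-113.495,217.365],-10.56,29.84,0,[-0.202,0.038,1.977,0.015,0.606,1.543]),
([692.092,-112.947,216.04],-10.55,.11,0,[-0.197,0.321,1.56,0,1.259,1.558]),
([559.641,145.765,225.308],-2.82,15.,-.91,[0.248,-0.076,2.007,-0.074,0.956,1.901]),
([427.565,345.021,201.018],4.98,27.,-.54,[0.822,-0.168,2.186,-0.425,0.802,2.551])]
L=258.
A=[];b=[]
for p,y,t,r,q in data:
    w=np.array(p)-L*Rt(y,t).as_matrix()[:,2]; rho=np.hypot(*w[:2]); s=q[1]+q[2]
    A+=[[1,0,np.sin(q[1]),np.sin(s),np.cos(s)],[0,1,np.cos(q[1]),np.cos(s),-np.sin(s)]]; b+=[rho,w[2]]
A=np.array(A);b=np.array(b); X=np.linalg.lstsq(A,b,rcond=None)[0]
from scipy.optimize import least_squares
def ik(p,Rm):
    w=np.array(p)-L*Rm[:,2]; q1=np.arctan2(w[1],w[0]); rho=np.hypot(*w[:2])
    f=lambda q:[X[0]+X[2]*np.sin(q[0])+X[3]*np.sin(q[0]+q[1])+X[4]*np.cos(q[0]+q[1])-rho, X[1]+X[2]*np.cos(q[0])+X[3]*np.cos(q[0]+q[1])-X[4]*np.sin(q[0]+q[1])-w[2]]
    s=least_squares(f,[0.1,1.8]); q2,q3=s.x
    # R = Rz(q1) Ry(q2+q3) Rz(q4) Ry(q5) Rz(q6) C ; tool straight when sum=pi -> z along approach
    M=(Ro.from_euler('z',q1)*Ro.from_euler('y',q2+q3)).inv().as_matrix()@Rm
    e=Ro.from_matrix(M).as_euler('ZYZ')
    return np.array([q1,q2,q3,*e]),np.abs(s.fun).max()
if __name__=="__main__":
    print("X",X,"res",(A@X-b).round(1))
    for p,y,t,r,q in data: print(np.array(q),ik(p,Rt(y,t).as_matrix()))
E
python3 kin.py
```

```text
X [ 96.531  90.197 458.589 450.917 -89.77 ] res [ -0.5  -2.6   7.2   8.6   3.1   4.8 -15.7  -5.4  -2.7  -0.8   0.3  -2.
   8.3  -2.6]
[-1.248  0.265  1.605  0.     1.274 -0.037] (array([-1.211,  0.265,  1.599,  0.   ,  1.277,  1.571]), np.float64(1.1368683772161603e-13))
[-0.195  0.383  1.6    0.     1.159  1.561] (array([-0.16 ,  0.372,  1.635,  0.   ,  1.136, -3.116]), np.float64(1.2278178473934531e-11))
[-0.197  0.362  1.58   0.     1.201  1.558] (array([-0.162,  0.357,  1.597,  0.   ,  1.189, -3.119]), np.float64(6.366462912410498e-12))
[-0.202  0.038  1.977  0.015  0.606  1.543] (array([-0.157,  0.069,  1.932, -0.023,  0.62 , -3.099]), np.float64(1.1368683772161603e-13))
[-0.197  0.321  1.56   0.     1.259  1.558] (array([-0.162,  0.327,  1.55 , -0.   ,  1.262, -3.119]), np.float64(1.1368683772161603e-12))
[ 0.248 -0.076  2.007 -0.074  0.956  1.901] (array([ 0.294, -0.077,  2.004, -0.106,  0.97 , -2.75 ]), np.float64(1.1368683772161603e-13))
[ 0.822 -0.168  2.186 -0.425  0.802  2.551] (array([ 0.823, -0.189,  2.197, -0.43 ,  0.82 , -2.16 ]), np.float64(2.2737367544323206e-13))
```

```bash
python3 - <<'E'
s=open('kin.py').read()
i=s.index("L=258."); 
new='''from scipy.optimize import least_squares
def fk(q,X):
    d1,a1,L2,L3,o3,dl,L=X
    B=Ro.from_euler('z',q[0]); s=q[1]+q[2]
    w=B.apply([a1+L2*np.sin(q[1])+L3*np.sin(s+o3),dl,d1+L2*np.cos(q[1])+L3*np.cos(s+o3)])
    R=B*Ro.from_euler('y',s)*Ro.from_euler('ZYZ',[q[3],q[4],q[5]+np.pi/2])
    return w+L*R.as_matrix()[:,2],R
def res(X): return np.concatenate([fk(q,X)[0]-p for p,y,t,r,q in data])
F=least_squares(res,[90,96,458,450,0,25,258]); X=F.x
def ik(p,Rm,g=(0.3,0,2,-.1,.9,1.5)):
    def f(q):
        P,R=fk(q,X); return np.r_[(P-p)/100,(R.inv()*Ro.from_matrix(Rm)).as_rotvec()]
    s=least_squares(f,g); return s.x,np.abs(s.fun).max()
if __name__=="__main__":
    print("X",X,"res",F.fun.round(1))
    for p,y,t,r,q in data: print(np.array(q),ik(p,Rt(y,t).as_matrix(),q))
    for rack in RK:
        for lane in(-72,0,72):
            for h in (90,0):
                p,y,t=deckpose(rack,lane,-3,h,13); 
                a,e=ik(p,Rt(y,t).as_matrix()); print(rack,lane,h,a,"flip q6",a[5]-np.pi,a[5]+np.pi,round(e,4))
'''
open('kin.py','w').write(s[:i]+new)
E
python3 kin.py
```

```text
X [254.819  -1.384 512.294 568.113   0.005  24.975 348.722] res [-0.   0.1 -0.1 -0.  -0.1  0.3  0.   0.1 -0.1 -0.  -0.2 -0.1  0.1  0.3
 -0.2  0.1  0.   0.4 -0.  -0.1 -0.3]
[-1.248  0.265  1.605  0.     1.274 -0.037] (array([-1.248,  0.263,  1.607, -0.   ,  1.271, -0.037]), np.float64(1.4495071809506044e-12))
[-0.195  0.383  1.6    0.     1.159  1.561] (array([-0.195,  0.384,  1.6  , -0.   ,  1.159,  1.561]), np.float64(3.410605131648481e-14))
[-0.197  0.362  1.58   0.     1.201  1.558] (array([-0.197,  0.362,  1.58 , -0.   ,  1.201,  1.558]), np.float64(1.7053025658242404e-15))
[-0.202  0.038  1.977  0.015  0.606  1.543] (array([-0.202,  0.038,  1.977,  0.015,  0.606,  1.543]), np.float64(1.3642420526593923e-14))
[-0.197  0.321  1.56   0.     1.259  1.558] (array([-0.197,  0.321,  1.56 ,  0.   ,  1.259,  1.558]), np.float64(5.897504706808832e-14))
[ 0.248 -0.076  2.007 -0.074  0.956  1.901] (array([ 0.259, -0.072,  2.004, -0.096,  0.962,  1.924]), np.float64(3.4106051316484808e-15))
[ 0.822 -0.168  2.186 -0.425  0.802  2.551] (array([ 0.829, -0.163,  2.181, -0.436,  0.813,  2.565]), 
[... 606 characters left out ...]
623  2.854] flip q6 -0.2880835028305557 5.99510180434903 0.0
orange -72 90 [-0.994 -0.042  2.117  0.567  0.799  0.346] flip q6 -2.7956692704618913 3.487516036717695 0.0
orange -72 0 [-0.925  0.117  2.116  0.655  0.636  0.279] flip q6 -2.862333789291969 3.420851517887617 0.0
orange 0 90 [-0.884 -0.146  2.21   0.531  0.757  0.47 ] flip q6 -2.6715853309300477 3.6115999762495385 0.0
orange 0 0 [-0.816  0.031  2.209  0.63   0.579  0.392] flip q6 -2.7498844902074184 3.533300816972168 0.0
orange 72 90 [-0.747 -0.242  2.287  0.467  0.716  0.642] flip q6 -2.499305853831683 3.7838794533479034 0.0
orange 72 0 [-0.683 -0.046  2.286  0.572  0.52   0.556] flip q6 -2.5851036227041977 3.6980816844753885 0.0
```

```bash
python3 go.py green -72 -3 60 13 5
```

```text
t 6.95 p [429.742 343.589 201.8  ] yaw 4.76 tilt 27.04 roll -0.5 F [ 1.091  0.319 -5.924] M [-0.09   0.731  0.031] Mtool [-0.012 -0.736 -0.033] gap 13.777637436705325 q [ 0.818 -0.167  2.184 -0.426  0.804  2.552]
target [430.275 239.444 161.825]
at [429.742 343.589 201.8  ] N 5 row: [-5.23 20.8   6.15] [-0.002  0.01  -0.001] | tool delta [-25.39 104.14  30.91] rot [-0.009  0.052 -0.003] norms 22.3 0.6
```

Emit:
jog_arm(steps="0 20 0 0 0 0 -1;0 28 0 0 0 0 -1;-5 28 6 0 0.01 0 -1;-10 20 10 -0.003 0.02 -0.003 -1;-10 8 15 -0.005 0.02 0 -1;0 0 0 0 0 0 -1")

```text
time_s: 7.55
position: [430.0, 235.6, 157.9]
ee_rot: [-0.008, 0.966, 0.04, 0.255]
ft_force: [-1.1, -0.4, -6.7]
finger_gap: 14.2
```

```bash
python3 go.py green -72 -3 14 13 3
python3 - <<'E'
from h import *
im,d=manip.get_image("side"); np.savez("s3.npz",im=im,d=d);cv2.imwrite("pics/s3.png",im[:,:,::-1])
im,d=manip.get_image("top"); cv2.imwrite("pics/t3.png",im[:,:,::-1])
P=pts("side",d); hsv=cv2.cvtColor(im,cv2.COLOR_RGB2HSV)
from plan import *
s=manip.read_state();q=s["ee_rot"];R=Ro.from_quat([q[1],q[2],q[3],q[0]]).as_matrix()
m=(cv2.inRange(hsv,(100,70,40),(125,255,255))>0)&(d>0)
Q=(P-s["position"])@R
k=m&(np.linalg.norm(Q,axis=2)<110); T=Q[k]
print("blue in tool frame pctl",np.percentile(T,[1,5,25,50,75,95,99],axis=0).T)
E
```

```text
t 7.55 p [429.976 235.558 157.856] yaw 4.77 tilt 29.55 roll 0.27 F [-1.096 -0.427 -6.72 ] M [-0.167  0.877 -0.044] Mtool [-0.103 -0.888 -0.013] gap 14.177246825988135 q [ 0.638 -0.299  2.386 -0.448  0.657  2.429]
target [453.191 241.409 121.988]
at [429.976 235.558 157.856] N 3 row: [ 0.92 -1.34 14.28] [ 0.002  0.003 -0.001] | tool delta [ 2.86 -4.13 42.83] rot [ 0.006  0.008 -0.002] norms 14.4 0.2
blue in tool frame pctl [[-34.418 -34.323 -33.847 -33.252 -32.658 -32.182 -32.086]
 [ 97.173  97.408  98.58  100.046 101.512 102.684 102.919]
 [-18.694 -18.29  -16.27  -13.745 -11.22   -9.2    -8.796]]
```

View pics/s3.png

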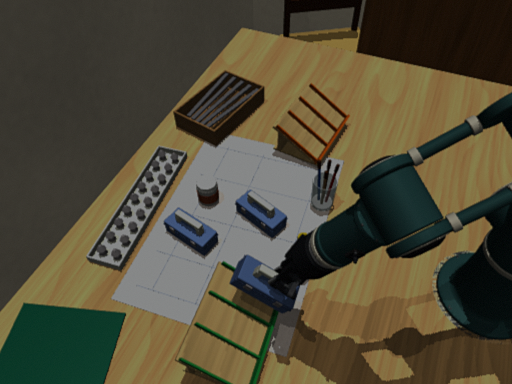

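Run:
```python
from plan import *
z=np.load("s3.npz"); im,d=z["im"],z["d"]; P=pts("side",d); hsv=cv2.cvtColor(im,cv2.COLOR_RGB2HSV)
for u,v in [(262,262),(255,285),(280,300),(245,270)]: print(u,v,im[v,u],hsv[v,u],d[v,u],P[v,u])
s=manip.read_state();q=s["ee_rot"];R=Ro.from_quat([q[1],q[2],q[3],q[0]]).as_matrix()
Q=(P-s["position"])@R
k=(hsv[...,0]>100)&(hsv[...,0]<130)&(hsv[...,1]>60)&(np.abs(Q[...,0])<90)&(np.abs(Q[...,1])<60)&(np.abs(Q[...,2])<90)&(d>0)
T=Q[k]; print(len(T)); print(np.percentile(T,[1,5,25,50,75,95,99],axis=0).T)
top=T[T[:,2]<20]; print("lid z med",np.median(top[:,2]))
print("rect",cv2.minAreaRect(top[:,:2].astype(np.float32)))
A=np.c_[top[:,:2],np.ones(len(top))]; c=np.linalg.lstsq(A,top[:,2],rcond=None)[0]; print("lid plane",c)
```

```text
262 262 [115 118 122] [107  15 122] 1059.886 [501.333 120.479  -1.352]
255 285 [ 53  72 105] [109 126 105] 842.15295 [456.586 261.475 159.637]
280 300 [27 37 55] [109 130  55] 854.9791 [405.363 257.54  128.852]
245 270 [ 55  73 105] [109 121 105] 848.5477 [484.444 245.582 172.63 ]
1518
[[-67.163 -61.199 -21.279  10.454  43.657  60.106  61.099]
 [-41.845 -24.625 -23.24  -16.56   -4.773  21.717  28.397]
 [-78.736 -33.607  14.061  15.644  26.408  49.235  53.622]]
lid z med 14.599353203606098
rect ((-3.6229286193847656, -10.752506256103516), (98.46161651611328, 129.927490234375), 89.76493072509766)
lid plane [-0.008  0.251 10.658]
```

Run:
```python
from plan import *
z=np.load("s3.npz"); im,d=z["im"],z["d"]; P=pts("side",d); hsv=cv2.cvtColor(im,cv2.COLOR_RGB2HSV)
s=manip.read_state();q=s["ee_rot"];R=Ro.from_quat([q[1],q[2],q[3],q[0]]).as_matrix()
Q=(P-s["position"])@R
k=(hsv[...,0]>100)&(hsv[...,0]<130)&(hsv[...,1]>60)&(np.abs(Q[...,0])<90)&(np.abs(Q[...,1])<60)&(np.abs(Q[...,2])<90)&(d>0)
T=Q[k]
top=T[(abs(T[:,2]-14.5)<4)&(T[:,0]>-10)]; A=np.c_[top[:,:2],np.ones(len(top))]; c=np.linalg.lstsq(A,top[:,2],rcond=None)[0]; print(len(top),"lid plane",c)
al=T[(T[:,2]>8)&(T[:,2]<70)]; print("x ext",np.percentile(al[:,0],[.3,99.7]),"z max",np.percentile(al[:,2],[99.7]),"y",np.percentile(al[:,1],[.3,1,5,95,99.7]))
```

```text
617 lid plane [ 0.02  -0.016 14.255]
x ext [-68.449  61.387] z max [55.131] y [-25.466 -25.103 -24.442  21.806  29.468]
```

Emit:
jog_arm(steps="2 -2 8 0.006 0.004 0 -1;2 -2 14 0 0.004 0 -1;2 -2 14 0 0 0 -1;0 0 10 0 0 0 -1;0 0 2 0 0 0 -1;0 0 0 0 0 0 -1")

```text
time_s: 8.25
position: [462.6, 249.8, 124.5]
ee_rot: [-0.014, 0.964, 0.042, 0.262]
ft_force: [-1.1, -0.6, -2.8]
finger_gap: 14.0
```

```bash
python3 go.py green -72 0.5 0 12 3
```

```text
t 8.25 p [462.642 249.803 124.531] yaw 4.89 tilt 30.43 roll -0.31 F [-1.145 -0.629 -2.822] M [0.056 0.821 0.11 ] Mtool [ 0.164 -0.814 -0.026] gap 14.009341050447008 q [ 0.613 -0.177  2.371 -0.513  0.533  2.487]
target [462.687 242.223 112.479]
at [462.642 249.803 124.531] N 3 row: [-2.2   2.53  3.36] [-0.002 -0.003 -0.   ] | tool delta [-6.62  7.62 10.04] rot [-0.006 -0.008 -0.   ] norms 4.7 0.19
```

Emit:
jog_arm(steps="0 0 -6 0 0 0 -1;-2 3 -2 0 -0.004 0 -1;-2 3 0 -0.003 -0.004 0 -1;0 0 0 0 0 0 -1;0 0 0 0 0 0 -1")

```text
time_s: 8.75
position: [454.3, 241.8, 127.9]
ee_rot: [-0.012, 0.965, 0.042, 0.257]
ft_force: [0.2, 1.1, -4.8]
finger_gap: 14.1
```

```bash
python3 go.py green -72 0.5 0 12 3
python3 - <<'E'
from h import *
im,d=manip.get_image("side"); cv2.imwrite("pics/s4.png",cv2.resize(im[230:384,160:340,::-1],None,fx=4,fy=3.8))
im,d=manip.get_image("top"); cv2.imwrite("pics/t4.png",cv2.resize(im[180:320,60:240,::-1],None,fx=4,fy=4))
E
```

```text
t 8.75 p [454.337 241.797 127.927] yaw 4.92 tilt 29.87 roll -0.08 F [ 0.152  1.106 -4.838] M [-0.111  0.803  0.04 ] Mtool [-0.016 -0.81  -0.054] gap 14.075118666582059 q [ 0.608 -0.204  2.381 -0.487  0.556  2.456]
target [462.687 242.223 112.479]
at [454.337 241.797 127.927] N 3 row: [-0.15  0.1   5.85] [-0.001  0.001  0.   ] | tool delta [-0.45  0.32 17.56] rot [-0.002  0.002  0.   ] norms 5.9 0.06
```

View pics/s4.png

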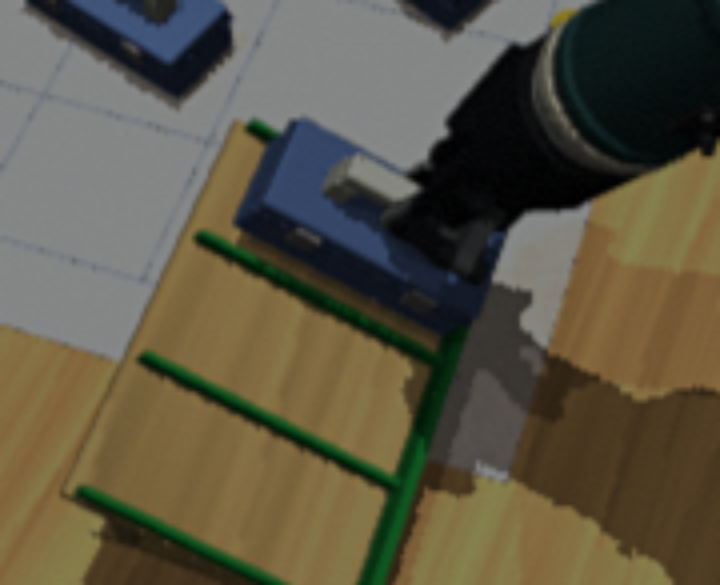

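View pics/t4.png

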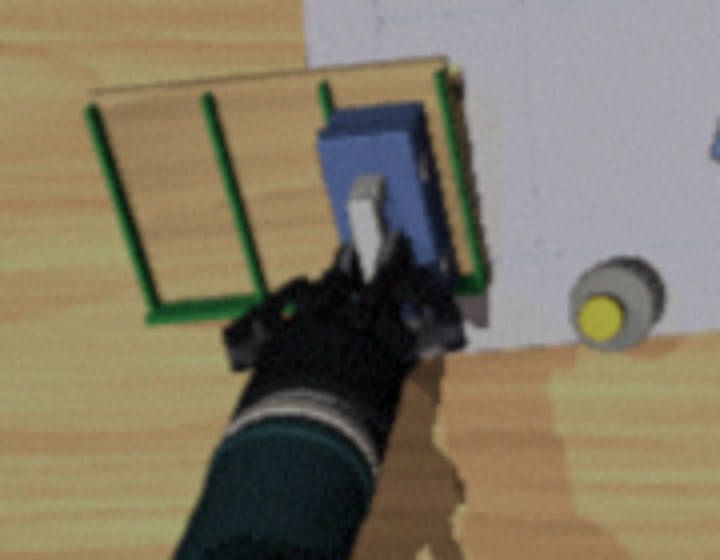

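Emit:
jog_arm(steps="0 -1 5 0 0 0 -1;0 -0.5 5 0 0 0 -1;0 0 3 0 0 0 -1;0 0 0 0 0 0 -1;0 0 0 0 0 0 -1")

```text
time_s: 9.35
position: [460.8, 244.0, 116.5]
ee_rot: [-0.012, 0.965, 0.042, 0.257]
ft_force: [0.1, -0.4, -6.6]
finger_gap: 13.6
```

```bash
python3 go.py green -72 0.5 0 12 3
```

```text
t 9.35 p [460.775 243.979 116.454] yaw 4.94 tilt 29.84 roll -0.06 F [ 0.055 -0.399 -6.622] M [-0.094  0.78  -0.017] Mtool [-0.032 -0.785  0.002] gap 13.599427395302186 q [ 0.603 -0.17   2.379 -0.509  0.526  2.478]
target [462.687 242.223 112.479]
at [460.775 243.979 116.454] N 3 row: [-0.15  0.64  1.44] [-0.001  0.001  0.   ] | tool delta [-0.46  1.92  4.32] rot [-0.002  0.003  0.001] norms 1.6 0.06
```

Still free of the deck, with 4 mm left to go. I'll creep down.

Emit:
jog_arm(steps="0 0 1.5 0 0 0 -1;0 0 1.5 0 0 0 -1;0 0 0 0 0 0 -1")

```text
time_s: 9.65
position: [462.3, 244.2, 114.1]
ee_rot: [-0.012, 0.965, 0.042, 0.257]
ft_force: [0.3, 0.3, -6.0]
finger_gap: 14.0
```

Emit:
jog_arm(steps="0 0 1 0 0 0 -1;0 0 1 0 0 0 -1;0 0 0 0 0 0 -1")

```text
time_s: 9.95
position: [463.3, 244.3, 112.4]
ee_rot: [-0.012, 0.965, 0.042, 0.257]
ft_force: [0.5, -0.3, -5.5]
finger_gap: 14.3
```

Emit:
jog_arm(steps="0 0 1 0 0 0 -1;0 0 1 0 0 0 -1;0 0 0 0 0 0 -1")

```text
time_s: 10.25
position: [463.5, 244.3, 111.1]
ee_rot: [-0.012, 0.965, 0.041, 0.257]
ft_force: [-13.9, -1.7, 6.2]
finger_gap: 14.2
```

```bash
python3 go.py green -72 0.5 0 12 3
```

```text
t 10.25 p [463.519 244.304 111.08 ] yaw 4.88 tilt 29.83 roll -0.08 F [-13.932  -1.74    6.246] M [-0.189  1.484 -0.014] Mtool [-0.061 -1.495 -0.016] gap 14.207528747745199 q [ 0.599 -0.156  2.379 -0.519  0.513  2.488]
target [462.687 242.223 112.479]
at [463.519 244.304 111.08 ] N 3 row: [-0.06  0.67 -0.57] [-0.001  0.001 -0.   ] | tool delta [-0.18  2.   -1.72] rot [-0.001  0.003 -0.   ] norms 0.9 0.06
```

Emit:
jog_arm(steps="0 0 -0.5 0 0 0 -1;0 0 0 0 0 0 -0.5;0 0 0 0 0 0 -0.2;0 0 0 0 0 0 0.1;0 0 0 0 0 0 0.1")

```text
time_s: 10.75
position: [464.8, 244.9, 112.1]
ee_rot: [-0.012, 0.965, 0.042, 0.258]
ft_force: [-0.8, 0.6, 0.1]
finger_gap: 47.0
```

Emit:
jog_arm(steps="0 0 -15 0 0 0 0.1;0 0 -30 0 0 0 0.1;0 0 -40 0 0 0 0.1;0 0 -40 0 0 0 0.1;0 0 0 0 0 0 0.1")

```text
time_s: 11.25
position: [403.6, 241.2, 226.7]
ee_rot: [-0.015, 0.964, 0.042, 0.262]
ft_force: [0.4, 0.7, 1.4]
finger_gap: 47.2
```

```bash
python3 plan.py
python3 - <<'E'
from h import *
im,d=manip.get_image("side"); cv2.imwrite("pics/s5.png",cv2.resize(im[230:384,160:340,::-1],None,fx=4,fy=3.8))
np.savez("s5.npz",im=im,d=d)
E
```

```text
t 11.25 p [403.604 241.186 226.678] yaw 4.8 tilt 30.43 roll -0.46 F [0.442 0.702 1.439] M [ 0.051  0.226 -0.017] Mtool [ 0.052 -0.22   0.052] gap 47.16131872266545 q [ 0.696 -0.433  2.344 -0.399  0.819  2.394]
```

View pics/s5.png

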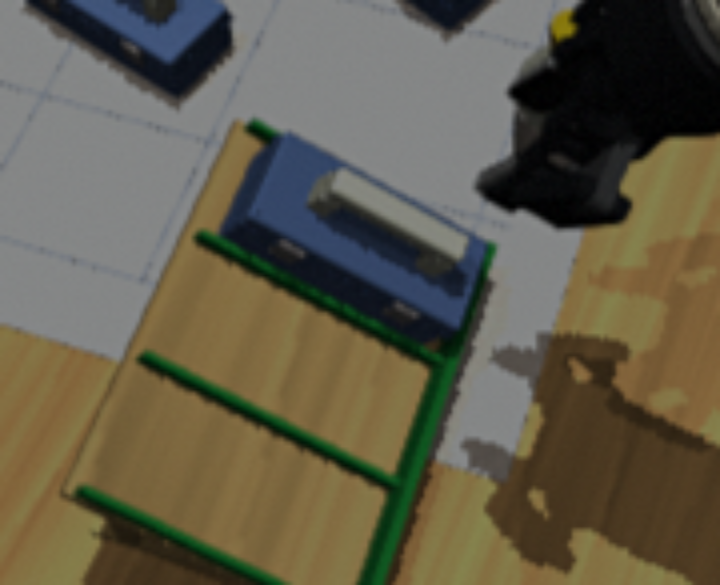

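The case lies flat between the dividers against the green lip. Next is the left case.

```bash
python3 plan.py 694.5 122 140 -13.3 0 8
python3 - <<'E'
from plan import *
z=np.load("s5.npz"); im,d=z["im"],z["d"]; P=pts("side",d); hsv=cv2.cvtColor(im,cv2.COLOR_RGB2HSV)
c,yaw=RK["green"]; Rw=(Ro.from_euler('z',yaw,degrees=True)*Ro.from_euler('y',-30,degrees=True)).as_matrix()
Q=(P-np.array([*c,62.]))@Rw
k=(hsv[...,0]>100)&(hsv[...,0]<130)&(hsv[...,1]>60)&(np.abs(Q[...,0])<120)&(np.abs(Q[...,1]+72)<60)&(Q[...,2]>5)&(Q[...,2]<60)&(d>0)
T=Q[k]; print(np.percentile(T,[.5,2,50,98,99.5],axis=0).T)
l=T[T[:,2]>40]; A=np.c_[l[:,:2]-[0,-72],np.ones(len(l))]; print(np.linalg.lstsq(A,l[:,2],rcond=None)[0], cv2.minAreaRect(l[:,:2].astype(np.float32)))
E
```

```text
t 11.3 p [403.235 240.474 224.023] yaw 4.85 tilt 30.27 roll -0.35 F [ 0.202  0.083 -0.048] M [-0.036  0.213  0.041] Mtool [ 0.005 -0.215 -0.043] gap 47.08702002659855 q [ 0.695 -0.43   2.346 -0.399  0.817  2.394]
at [403.235 240.474 224.023] N 8 row: [33.02 13.28 20.97] [-0.011 -0.065  0.039] | tool delta [199.67 144.15 212.8 ] rot [-0.09  -0.523  0.311] norms 41.3 4.4
[[-63.785 -61.702  11.722  65.864  66.356]
 [-96.367 -94.855 -54.21  -41.553 -40.896]
 [  7.055   9.445  43.211  47.048  47.58 ]]
[-0.001 -0.013 44.113] ((1.0693283081054688, -69.17373657226562), (55.902557373046875, 130.08316040039062), 89.738037109375)
```

Emit:
jog_arm(steps="33 13 18 -0.011 -0.065 0.039 0.2;33 13 18 -0.011 -0.065 0.039 0.2;33 13 20 -0.011 -0.065 0.039 0.2;33 13 21 -0.011 -0.065 0.039 0.2;33 13 21 -0.011 -0.065 0.039 0.2;33 13 21 -0.011 -0.065 0.039 0.2;33 13 21 -0.011 -0.065 0.039 0.2;33 13 21 -0.011 -0.065 0.039 0.2")

```text
time_s: 12.1
position: [691.2, 120.3, 138.1]
ee_rot: [0.002, 0.993, -0.118, -0.003]
ft_force: [1.3, 0.3, 0.3]
finger_gap: 51.1
```

Emit:
jog_arm(steps="0 0 0 0 0 0 0.2")

```text
time_s: 12.2
position: [690.9, 117.2, 129.5]
ee_rot: [0.004, 0.993, -0.119, -0.008]
ft_force: [-0.1, -0.2, -1.2]
finger_gap: 51.2
```

```bash
python3 plan.py 694.5 122 55 -13.3 0 4
```

```text
t 12.2 p [690.887 117.25  129.522] yaw -13.68 tilt -0.82 roll 0.55 F [-0.121 -0.192 -1.221] M [ 0.004  0.057 -0.006] Mtool [-0.01  -0.056  0.006] gap 51.225027003403525 q [ 0.134  0.395  1.626 -0.004  1.138  1.946]
at [690.887 117.25  129.522] N 4 row: [ 0.77 -1.48 18.62] [ 0.002  0.004 -0.002] | tool delta [ 3.46 -6.19 74.42] rot [ 0.01   0.014 -0.006] norms 18.7 0.26
```

Emit:
jog_arm(steps="3.5 -5 15 0.01 0.014 -0.006 0.2;0 0 12 0 0 0 0.2;0 0 0 0 0 0 0.2;0 0 0 0 0 0 0.2")

```text
time_s: 12.6
position: [693.2, 125.9, 113.2]
ee_rot: [-0.002, 0.994, -0.113, 0.005]
ft_force: [-0.2, -0.1, 1.1]
finger_gap: 51.1
```

```bash
python3 plan.py 694.5 122 55 -13.3 0 4
```

```text
t 12.6 p [693.212 125.882 113.23 ] yaw -13.01 tilt 0.59 roll -0.33 F [-0.216 -0.076  1.051] M [-0.002  0.041  0.01 ] Mtool [-0.012 -0.04  -0.01 ] gap 51.114663349621246 q [0.143 0.398 1.653 0.002 1.079 1.94 ]
at [693.212 125.882 113.23 ] N 4 row: [ 0.44  0.93 14.56] [-0.002 -0.003  0.001] | tool delta [ 1.53  3.83 58.23] rot [-0.006 -0.01   0.005] norms 14.6 0.18
```

Emit:
jog_arm(steps="1.5 4 15 -0.006 -0.01 0.005 0.2;0 0 18 0 0 0 0.2;0 0 15 0 0 0 0.2;0 0 10 0 0 0 0.2;0 0 0 0 0 0 0.2;0 0 0 0 0 0 0.2;0 0 0 0 0 0 0.2")

```text
time_s: 13.3
position: [695.8, 121.7, 56.2]
ee_rot: [-0.0, 0.993, -0.116, 0.001]
ft_force: [0.9, 0.1, 0.3]
finger_gap: 50.9
```

```bash
python3 plan.py 694.5 122 55 -13.3 0 4
```

```text
t 13.3 p [695.776 121.682  56.237] yaw -13.32 tilt 0.15 roll -0.05 F [0.892 0.144 0.268] M [ 0.031 -0.039 -0.003] Mtool [0.039 0.031 0.003] gap 50.864512006805825 q [ 0.138  0.463  1.677 -0.     1.     1.941]
at [695.776 121.682  56.237] N 4 row: [-0.33 -0.    0.31] [-0.    -0.001 -0.   ] | tool delta [-1.32 -0.01  1.23] rot [-0.001 -0.003 -0.   ] norms 0.5 0.04
```

Good. I'll close the jaws and lift smoothly.

Emit:
jog_arm(steps="-1 0 0 0 0 0 -1;0 0 0 0 0 0 -1;0 0 0 0 0 0 -1;0 0 0 0 0 0 -1;0 0 -4 0 0 0 -1;0 0 -12 0 0 0 -1;0 0 -20 0 0 0 -1;0 0 -25 0 0 0 -1")

```text
time_s: 14.1
position: [691.9, 121.8, 114.7]
ee_rot: [0.0, 0.993, -0.116, -0.002]
ft_force: [0.0, 0.8, -5.8]
finger_gap: 13.9
```

Emit:
jog_arm(steps="0 0 -25 0 0 0 -1;0 0 -20 0 0 0 -1;0 0 -10 0 0 0 -1;0 0 -4 0 0 0 -1;0 0 0 0 0 0 -1;0 0 0 0 0 0 -1;0 0 0 0 0 0 -1")

```text
time_s: 14.8
position: [692.8, 121.6, 173.4]
ee_rot: [0.0, 0.993, -0.116, -0.001]
ft_force: [-0.7, 0.9, -5.6]
finger_gap: 13.8
```

```bash
python3 plan.py
```

```text
t 14.8 p [692.809 121.634 173.448] yaw -13.32 tilt -0.1 roll 0.04 F [-0.683  0.877 -5.61 ] M [0.037 0.041 0.017] Mtool [ 0.026 -0.048 -0.017] gap 13.781801084773498 q [ 0.138  0.355  1.594 -0.     1.194  1.942]
```

Emit:
jog_arm(steps="0 0 0 0 0.1 0 -1;0 0 0 0 0.14 0 -1;0 0 0 0 0.14 0 -1;0 0 0 0 0.1 0 -1;0 0 0 0 0.04 0 -1;0 0 0 0 0 0 -1;0 0 0 0 0 0 -1;0 0 0 0 0 0 -1")

```text
time_s: 15.6
position: [694.8, 121.7, 175.9]
ee_rot: [0.03, 0.96, -0.113, 0.256]
ft_force: [1.1, 0.6, -5.7]
finger_gap: 14.2
```

```bash
python3 plan.py
```

```text
t 15.6 p [694.799 121.693 175.945] yaw -13.39 tilt 29.86 roll -0.05 F [ 1.074  0.554 -5.734] M [ 0.169  0.604 -0.044] Mtool [-0.001 -0.627  0.051] gap 14.194383018254245 q [ 0.252  0.116  1.975 -0.41   0.62   2.34 ]
```

Emit:
jog_arm(steps="0 0 0 0 -0.1 0 -1;0 0 0 0 -0.14 0 -1;0 0 0 0 -0.14 0 -1;0 0 0 0 -0.1 0 -1;0 0 0 0 -0.04 0 -1;0 0 0 0 0 0 -1;0 0 0 0 0 0 -1;0 0 0 0 0 0 -1")

```text
time_s: 16.4
position: [693.8, 121.8, 175.4]
ee_rot: [-0.0, 0.993, -0.116, 0.001]
ft_force: [-0.3, 0.7, -6.0]
finger_gap: 14.4
```

```bash
python3 plan.py
```

```text
t 16.4 p [693.814 121.837 175.362] yaw -13.31 tilt 0.11 roll -0.03 F [-0.315  0.716 -6.021] M [ 0.002 -0.053  0.038] Mtool [ 0.014  0.051 -0.038] gap 14.39316934028319 q [ 0.139  0.353  1.593 -0.     1.193  1.942]
```

Emit:
jog_arm(steps="0 0 -10 0 0 0 -1;0 0 0 0 0 0 -1;0 0 0 0 0 0 -1")

```text
time_s: 16.7
position: [694.3, 122.1, 187.0]
ee_rot: [-0.0, 0.993, -0.116, 0.002]
ft_force: [0.5, 0.3, -6.4]
finger_gap: 14.3
```

```bash
python3 plan.py
```

```text
t 16.7 p [694.342 122.148 187.024] yaw -13.3 tilt 0.22 roll -0.08 F [ 0.469  0.33  -6.418] M [-0.036 -0.096  0.011] Mtool [-0.013  0.101 -0.012] gap 14.261467273273643 q [ 0.139  0.345  1.583 -0.     1.21   1.942]
```

Level moment about the case's y went from −0.05 to about +0.08 N·m, and the tilted reading is 0.12 off the first case's. This one is loose, so it goes to the orange rack.

```bash
python3 go.py orange 72 0 90 13 16
```

```text
t 16.7 p [694.342 122.148 187.024] yaw -13.3 tilt 0.22 roll -0.08 F [ 0.469  0.33  -6.418] M [-0.036 -0.096  0.011] Mtool [-0.013  0.101 -0.012] gap 14.261467273273643 q [ 0.139  0.345  1.583 -0.     1.21   1.942]
target [ 471.463 -260.129  189.306]
at [694.342 122.148 187.024] N 16 row: [-9.25 25.99 -2.64] [ 0.002  0.032 -0.007] | tool delta [-128.95  423.29   -3.35] rot [ 0.029  0.519 -0.115] norms 27.7 1.91
```

Emit:
jog_arm(steps="-9 15 -7 0.002 0.032 -0.007 -1;-9 26 -7 0.002 0.032 -0.007 -1;-9 26 -7 0.002 0.032 -0.007 -1;-9 26 -7 0.002 0.032 -0.007 -1;-9 26 -3 0.002 0.032 -0.007 -1;-9 26 -3 0.002 0.032 -0.007 -1;-9 26 -3 0.002 0.032 -0.007 -1;-9 26 -3 0.002 0.032 -0.007 -1")

```text
time_s: 17.5
position: [579.0, -56.3, 216.2]
ee_rot: [0.007, 0.988, -0.087, 0.129]
ft_force: [0.7, -1.8, -5.1]
finger_gap: 13.7
```

```bash
python3 go.py orange 72 0 90 13 9
```

```text
t 17.5 p [578.971 -56.255 216.201] yaw -10.12 tilt 14.82 roll -0.5 F [ 0.686 -1.804 -5.103] M [ 0.07   0.338 -0.001] Mtool [ 0.009 -0.345  0.007] gap 13.660333130715713 q [-0.139 -0.065  2.014 -0.001  0.934  1.607]
target [ 471.463 -260.129  189.306]
at [578.971 -56.255 216.201] N 9 row: [-8.96 24.19 -0.48] [ 0.002  0.029 -0.006] | tool delta [-74.57 219.66   6.1 ] rot [ 0.014  0.265 -0.058] norms 25.8 1.73
```

Emit:
jog_arm(steps="0 26 -2 0.002 0.029 -0.006 -1;0 28 -2 0.002 0.029 -0.006 -1;0 28 0 0.002 0.029 -0.006 -1;-4 28 0 0.002 0.029 -0.006 -1;-8 28 0 0.002 0.029 -0.006 -1;-12 28 0 0.002 0.029 -0.006 -1;-15 25 0 0.002 0.029 -0.006 -1;-15 15 0 0 0.029 -0.006 -1")

```text
time_s: 18.3
position: [497.5, -253.2, 196.2]
ee_rot: [0.014, 0.968, -0.061, 0.243]
ft_force: [-0.0, 0.4, -6.5]
finger_gap: 14.2
```

Emit:
jog_arm(steps="-10 5 0 0 0.02 0 -1;0 0 0 0 0 0 -1;0 0 0 0 0 0 -1;0 0 0 0 0 0 -1")

```text
time_s: 18.7
position: [490.2, -255.7, 192.3]
ee_rot: [0.014, 0.966, -0.061, 0.252]
ft_force: [0.1, -0.3, -5.6]
finger_gap: 14.1
```

```bash
cat > meas.py <<'E'
from plan import *
cam=sys.argv[1]
s=manip.read_state(); im,d=manip.get_image(cam); cv2.imwrite(f"pics/{cam}_{int(s['time_s']*100)}.png",im[:,:,::-1])
P=pts(cam,d); hsv=cv2.cvtColor(im,cv2.COLOR_RGB2HSV)
q=s["ee_rot"];R=Ro.from_quat([q[1],q[2],q[3],q[0]]).as_matrix()
Q=(P-s["position"])@R
k=(hsv[...,0]>100)&(hsv[...,0]<130)&(hsv[...,1]>60)&(np.abs(Q[...,0])<85)&(np.abs(Q[...,1])<50)&(Q[...,2]>6)&(Q[...,2]<70)&(d>0)
T=Q[k]; print("n",len(T),np.percentile(T,[.5,2,50,98,99.5],axis=0).T)
l=T[(abs(T[:,2]-14.5)<6)]; A=np.c_[l[:,:2],np.ones(len(l))]; print("lid plane",np.linalg.lstsq(A,l[:,2],rcond=None)[0])
E
python3 go.py orange 72 0 50 13 4; python3 meas.py side;python3 meas.py top
```

```text
t 18.7 p [ 490.157 -255.742  192.303] yaw -7.28 tilt 29.28 roll -0.23 F [ 0.074 -0.286 -5.558] M [0.062 0.715 0.035] Mtool [-0.008 -0.717 -0.042] gap 14.059306397784944 q [-0.696 -0.21   2.25   0.423  0.708  0.732]
target [ 491.33  -262.428  154.665]
at [ 490.157 -255.742  192.303] N 4 row: [-4.21  1.65  8.43] [ 0.     0.003 -0.003] | tool delta [-16.65   6.64  33.78] rot [ 0.001  0.013 -0.01 ] norms 9.6 0.23
n 980 [[-62.013 -60.319   3.068  62.813  64.849]
 [-30.249 -29.458 -23.839  20.167  24.62 ]
 [  7.438   8.516  13.279  49.319  51.467]]
lid plane [ 0.001 -0.062 11.448]
n 934 [[-56.191 -49.987  42.007  66.992  67.405]
 [-31.843 -30.914 -14.584  23.259  25.214]
 [  7.335   8.007  11.117  42.783  45.618]]
lid plane [ 0.016 -0.034 10.427]
```

```bash
cat > avg.py <<'E'
from plan import *
M=[];F=[]
for i in range(int(sys.argv[1])):
    manip.get_image("top"); s=manip.read_state(); q=s["ee_rot"];R=Ro.from_quat([q[1],q[2],q[3],q[0]]).as_matrix()
    M.append(R.T@s["moment"]); F.append(s["ft_force"])
M=np.array(M); F=np.array(F); print("My",M[:,1],"mean",M.mean(0),"sd",M.std(0),"F",F.mean(0),F.std(0))
E
python3 avg.py 12; python3 plan.py
```

```text
My [-0.732 -0.751 -0.693 -0.717 -0.706 -0.73  -0.745 -0.756 -0.717 -0.744
 -0.709 -0.683] mean [-0.01  -0.724  0.004] sd [0.023 0.022 0.033] F [ 0.09   0.207 -5.565] [0.442 0.531 0.592]
t 19.4 p [ 489.372 -255.863  191.269] yaw -7.35 tilt 29.22 roll -0.27 F [-0.447  0.372 -6.331] M [ 0.09   0.677 -0.   ] Mtool [ 0.002 -0.683  0.005] gap 13.660677702922646 q [-0.697 -0.21   2.251  0.424  0.708  0.731]
```

The tilted average is ambiguous because the weight isn't exactly known, so I'll level the case and average properly.

Emit:
jog_arm(steps="0 0 -5 0 -0.1 0 -1;0 0 -5 0 -0.13 0 -1;0 0 -5 0 -0.13 0 -1;0 0 -5 0 -0.1 0 -1;0 0 0 0 -0.05 0 -1;0 0 0 0 0 0 -1;0 0 0 0 0 0 -1;0 0 0 0 0 0 -1")

```text
time_s: 20.2
position: [482.3, -254.9, 209.6]
ee_rot: [-0.003, 0.998, -0.063, 0.0]
ft_force: [0.7, -0.6, -5.2]
finger_gap: 14.0
```

```bash
python3 avg.py 14; python3 plan.py
```

```text
My [0.093 0.072 0.124 0.112 0.05  0.122 0.122 0.11  0.091 0.105 0.113 0.089
 0.078 0.084] mean [-0.004  0.098  0.019] sd [0.03  0.021 0.028] F [-0.161  0.112 -5.619] [0.389 0.586 0.572]
t 20.9 p [ 482.906 -255.126  210.003] yaw -7.2 tilt 0.0 roll -0.27 F [-0.616  0.553 -5.631] M [ 0.001 -0.085  0.037] Mtool [ 0.012  0.084 -0.037] gap 13.730614058293526 q [-0.534  0.036  1.904  0.005  1.203  1.16 ]
```

The level mean is +0.098 ± 0.006 N·m, so this case is clearly loose. I'll lay it in the orange rack.

```bash
python3 go.py orange 69.3 -5 50 14 6
python3 - <<'E'
from kin import *
p,y,t=deckpose("orange",69.3,-5,0,14); print(ik(p,Rt(y,t).as_matrix(),(-.6,0,2,.4,.7,.6)))
E
```

```text
t 20.9 p [ 482.906 -255.126  210.003] yaw -7.2 tilt 0.0 roll -0.27 F [-0.616  0.553 -5.631] M [ 0.001 -0.085  0.037] Mtool [ 0.012  0.084 -0.037] gap 13.730614058293526 q [-0.534  0.036  1.904  0.005  1.203  1.16 ]
target [ 487.215 -264.67   151.299]
at [ 482.906 -255.126  210.003] N 6 row: [-1.25  1.53  9.85] [-0.     0.087 -0.002] | tool delta [ 5.47  9.2  58.66] rot [-0.002  0.524 -0.011] norms 10.0 5.0
(array([-0.69 , -0.043,  2.287,  0.58 ,  0.52 ,  0.542]), np.float64(4.526498287305003e-11))
```

Emit:
jog_arm(steps="-1 1.5 8 0 0.08 -0.002 -1;-1 1.5 10 0 0.1 -0.002 -1;-1 1.5 10 0 0.1 -0.002 -1;-1 1.5 10 0 0.1 -0.002 -1;-1 1.5 10 0 0.09 -0.002 -1;-1 1.5 9 0 0.053 0 -1;0 0 0 0 0 0 -1;0 0 0 0 0 0 -1")

```text
time_s: 21.7
position: [488.5, -264.5, 153.5]
ee_rot: [0.013, 0.965, -0.056, 0.257]
ft_force: [-0.3, 0.2, -5.6]
finger_gap: 14.3
```

```bash
python3 meas.py side; python3 meas.py top; python3 go.py orange 69.3 -5 8 14 4
```

```text
n 912 [[-62.314 -60.537   4.168  63.483  65.431]
 [-30.404 -29.624 -23.761  19.274  23.575]
 [  7.499   8.476  13.132  50.308  52.261]]
lid plane [-0.001 -0.051 11.485]
n 861 [[-58.941 -50.965  41.242  67.055  67.453]
 [-31.799 -31.054 -15.044  23.287  24.047]
 [  7.217   7.792  11.13   41.912  44.829]]
lid plane [ 0.011 -0.039 10.661]
t 21.8 p [ 490.158 -265.354  155.347] yaw -6.65 tilt 30.01 roll -0.07 F [-0.185 -0.782 -4.816] M [ 0.079  0.651 -0.065] Mtool [-0.03  -0.656  0.059] gap 14.255897690930016 q [-0.721 -0.155  2.284  0.505  0.631  0.612]
target [ 508.076 -267.084  114.926]
at [ 490.158 -265.354  155.347] N 4 row: [-1.16 -0.08 11.  ] [-0. -0. -0.] | tool delta [-4.63 -0.3  44.  ] rot [-0.001 -0.    -0.001] norms 11.1 0.02
```

Emit:
jog_arm(steps="-1.5 0 8 0 0 0 -1;-1.5 0 12 0 0 0 -1;-1.5 0 12 0 0 0 -1;0 0 8 0 0 0 -1;0 0 4 0 0 0 -1;0 0 0 0 0 0 -1;0 0 0 0 0 0 -1;0 0 0 0 0 0 -1")

```text
time_s: 22.6
position: [507.4, -267.0, 114.1]
ee_rot: [0.014, 0.964, -0.056, 0.259]
ft_force: [-0.3, -0.6, -4.8]
finger_gap: 14.1
```

```bash
python3 go.py orange 69.3 -5 0 14 4
```

```text
t 22.6 p [ 507.37  -267.001  114.063] yaw -6.71 tilt 30.01 roll -0.11 F [-0.258 -0.558 -4.78 ] M [ 0.096  0.751 -0.033] Mtool [-0.01  -0.757  0.034] gap 14.087272572512573 q [-0.697 -0.062  2.291  0.571  0.535  0.55 ]
target [ 512.049 -267.543  107.997]
at [ 507.37  -267.001  114.063] N 4 row: [0.26 0.   1.9 ] [-0. -0. -0.] | tool delta [1.05 0.01 7.61] rot [-0.001 -0.    -0.002] norms 1.9 0.03
```

Emit:
jog_arm(steps="0.5 0 2 0 0 0 -1;0 0 2 0 0 0 -1;0 0 1.5 0 0 0 -1;0 0 1 0 0 0 -1;0 0 0 0 0 0 -1")

```text
time_s: 23.1
position: [510.7, -267.0, 107.9]
ee_rot: [0.014, 0.964, -0.056, 0.258]
ft_force: [-0.3, 0.1, -5.2]
finger_gap: 14.2
```

Emit:
jog_arm(steps="0 0 1 0 0 0 -1;0 0 0 0 0 0 -1")

```text
time_s: 23.3
position: [511.3, -267.2, 107.3]
ee_rot: [0.014, 0.964, -0.056, 0.258]
ft_force: [1.0, 0.2, -5.6]
finger_gap: 14.4
```

Emit:
jog_arm(steps="0 0 1 0 0 0 -1;0 0 0 0 0 0 -1")

```text
time_s: 23.5
position: [511.4, -267.6, 106.8]
ee_rot: [0.014, 0.964, -0.056, 0.258]
ft_force: [-8.7, -0.0, 1.6]
finger_gap: 14.0
```

Contact is light. I'll release and back off.

Emit:
jog_arm(steps="0 0 0 0 0 0 -0.6;0 0 0 0 0 0 -0.3;0 0 0 0 0 0 0.1;0 0 0 0 0 0 0.1;0 0 -12 0 0 0 0.1;0 0 -30 0 0 0 0.1;0 0 -40 0 0 0 0.1;0 0 -30 0 0 0 0.1")

```text
time_s: 24.3
position: [455.4, -261.1, 205.8]
ee_rot: [0.015, 0.964, -0.056, 0.259]
ft_force: [0.9, -1.4, 0.2]
finger_gap: 47.0
```

```bash
cat > rk.py <<'E'
from plan import *
rack,lane=sys.argv[1],float(sys.argv[2])
c,yaw=RK[rack]; Rw=(Ro.from_euler('z',yaw,degrees=True)*Ro.from_euler('y',-30,degrees=True)).as_matrix()
for cam in sys.argv[3:]:
    im,d=manip.get_image(cam); cv2.imwrite(f"pics/rk_{cam}_{rack}_{int(manip.read_state()['time_s']*100)}.png",im[:,:,::-1])
    P=pts(cam,d); hsv=cv2.cvtColor(im,cv2.COLOR_RGB2HSV)
    Q=(P-np.array([*c,62.]))@Rw
    k=(hsv[...,0]>100)&(hsv[...,0]<130)&(hsv[...,1]>60)&(np.abs(Q[...,0])<120)&(np.abs(Q[...,1]-lane)<45)&(Q[...,2]>25)&(Q[...,2]<60)&(d>0)
    l=Q[k]; l=l[l[:,2]>39]; A=np.c_[l[:,:2]-[0,lane],np.ones(len(l))]; print(cam,len(l),"plane",np.linalg.lstsq(A,l[:,2],rcond=None)[0], cv2.minAreaRect(l[:,:2].astype(np.float32)))
E
python3 rk.py orange 72 side top; python3 plan.py 556 3 140 -20.4 0 8
```

```text
side 548 plane [ 0.003 -0.018 44.098] ((-3.7940330505371094, 71.6334228515625), (55.791500091552734, 129.04641723632812), 89.21302032470703)
top 795 plane [-0.003 -0.001 44.961] ((-4.247703552246094, 70.97582244873047), (57.928836822509766, 130.54469299316406), 89.6912841796875)
t 24.4 p [ 457.053 -263.105  209.572] yaw -6.61 tilt 30.4 roll 0.21 F [ 0.418 -0.672  0.289] M [0.008 0.211 0.013] Mtool [-0.008 -0.21  -0.021] gap 46.944838994646965 q [-0.774 -0.288  2.281  0.458  0.766  0.641]
at [ 457.053 -263.105  209.572] N 8 row: [  1.93 -35.08  10.11] [-0.007 -0.066  0.029] | tool delta [  23.16 -276.12   93.09] rot [-0.06  -0.528  0.234] norms 36.6 4.16
```

```bash
python3 plan.py 556 3 190 -20.4 0 9
python3 - <<'E'
from h import *
z=np.load("top0.npz"); P=pts("top",z["d"]); 
for nm,c in (("jar",(430,-115)),("glue",(410,100)),("can",(705,0))):
    k=(np.hypot(P[...,0]-c[0],P[...,1]-c[1])<60)&(P[...,2]>(50 if nm=="can" else 60))&(P[...,2]<170); q=P[k]; print(nm,q.mean(0),q.min(0),q.max(0))
E
```

```text
t 24.4 p [ 457.053 -263.105  209.572] yaw -6.61 tilt 30.4 roll 0.21 F [ 0.418 -0.672  0.289] M [0.008 0.211 0.013] Mtool [-0.008 -0.21  -0.021] gap 46.944838994646965 q [-0.774 -0.288  2.281  0.458  0.766  0.641]
at [ 457.053 -263.105  209.572] N 9 row: [  3.33 -31.3    3.59] [-0.007 -0.059  0.026] | tool delta [  48.46 -275.94   49.96] rot [-0.06  -0.528  0.234] norms 31.7 3.7
jar [ 424.614 -110.492  100.578] [ 395.548 -138.635   60.482] [456.467 -77.364 157.076]
glue [414.195 107.572 109.502] [385.354  84.628  62.006] [437.692 136.731 149.377]
can [709.432  -2.562  68.916] [684.524 -28.507  50.391] [735.818  23.755  74.419]
```

Emit:
jog_arm(steps="20 -20 0 -0.007 -0.059 0.026 0.2;20 -31 0 -0.007 -0.059 0.026 0.2;10 -33 2 -0.007 -0.059 0.026 0.2;3 -33 3 -0.007 -0.059 0.026 0.2;0 -33 4 -0.007 -0.059 0.026 0.2;0 -33 4 -0.007 -0.059 0.026 0.2;0 -33 4 -0.007 -0.059 0.026 0.2;0 -30 4 -0.007 -0.059 0.026 0.2")

```text
time_s: 25.2
position: [559.9, -26.6, 209.8]
ee_rot: [0.001, 0.986, -0.164, 0.023]
ft_force: [0.5, -0.4, 0.4]
finger_gap: 51.1
```

Emit:
jog_arm(steps="0 -20 4 -0.007 -0.05 0.026 0.2;0 0 0 0 0 0 0.2;0 0 0 0 0 0 0.2;0 0 0 0 0 0 0.2")

```text
time_s: 25.6
position: [565.7, -10.4, 206.1]
ee_rot: [-0.0, 0.984, -0.177, -0.001]
ft_force: [0.2, -0.4, -0.2]
finger_gap: 51.1
```

```bash
python3 plan.py 556 3 85 -20.4 0 5
```

```text
t 25.6 p [565.745 -10.362 206.053] yaw -20.38 tilt -0.12 roll -0.01 F [ 0.249 -0.352 -0.201] M [-0.023 -0.048 -0.012] Mtool [-0.005  0.053  0.012] gap 51.069937701837674 q [-0.063  0.077  1.868  0.001  1.198  1.863]
at [565.745 -10.362 206.053] N 5 row: [-2.73 -1.82 24.21] [-0.  0.  0.] | tool delta [-13.53  -9.11 121.08] rot [-0.     0.002  0.   ] norms 24.4 0.03
```

Emit:
jog_arm(steps="-4 -3 20 0 0 0 0.2;-4 -3 30 0 0 0 0.2;-3.5 -3 35 0 0 0 0.2;-2 0 25 0 0 0 0.2;0 0 10 0 0 0 0.2;0 0 0 0 0 0 0.2;0 0 0 0 0 0 0.2;0 0 0 0 0 0 0.2")

```text
time_s: 26.4
position: [558.5, 3.2, 88.6]
ee_rot: [-0.001, 0.984, -0.177, 0.001]
ft_force: [0.5, 0.6, -0.1]
finger_gap: 51.0
```

```bash
python3 plan.py 556 3 55 -20.4 0 2
```

```text
t 26.4 p [558.479   3.2    88.648] yaw -20.4 tilt 0.1 roll -0.12 F [ 0.533  0.63  -0.088] M [-0.017  0.007  0.011] Mtool [-0.018 -0.    -0.011] gap 50.99480842357665 q [-0.04   0.176  1.992  0.002  0.971  1.886]
at [558.479   3.2    88.648] N 2 row: [-1.15  0.55 16.82] [-0.001 -0.001  0.   ] | tool delta [-2.31  1.12 33.64] rot [-0.002 -0.002  0.   ] norms 16.9 0.08
```

Emit:
jog_arm(steps="-2 1 14 0 0 0 0.2;0 0 14 0 0 0 0.2;0 0 6 0 0 0 0.2;0 0 0 0 0 0 0.2;0 0 0 0 0 0 -1;0 0 0 0 0 0 -1;0 0 0 0 0 0 -1;0 0 0 0 0 0 -1")

```text
time_s: 27.2
position: [554.9, 3.1, 53.0]
ee_rot: [-0.0, 0.984, -0.177, -0.0]
ft_force: [-0.7, -2.0, 1.2]
finger_gap: 14.3
```

Emit:
jog_arm(steps="0 0 -4 0 0 0 -1;0 0 -12 0 0 0 -1;0 0 -20 0 0 0 -1;0 0 -30 0 0 0 -1;0 0 -30 0 0 0 -1;0 0 -20 0 0 0 -1;0 0 -10 0 0 0 -1;0 0 -4 0 0 0 -1")

```text
time_s: 28.0
position: [555.0, 3.3, 183.8]
ee_rot: [-0.001, 0.984, -0.177, -0.0]
ft_force: [0.2, -0.1, -6.1]
finger_gap: 14.1
```

Emit:
jog_arm(steps="0 0 0 0 0 0 -1;0 0 0 0 0 0 -1")

```text
time_s: 28.2
position: [553.4, 3.3, 180.9]
ee_rot: [-0.0, 0.984, -0.177, -0.002]
ft_force: [0.6, -0.2, -5.2]
finger_gap: 14.5
```

```bash
python3 avg.py 10; python3 plan.py
```

```text
My [-0.032 -0.044  0.033 -0.025 -0.013 -0.023 -0.005  0.015 -0.029 -0.03 ] mean [ 0.018 -0.015  0.011] sd [0.045 0.022 0.03 ] F [ 0.141  0.218 -5.6  ] [0.415 0.568 0.484]
t 28.7 p [554.665   3.2   182.428] yaw -20.37 tilt -0.12 roll -0.05 F [ 0.529 -1.037 -5.969] M [ 0.002  0.032 -0.037] Mtool [-0.009 -0.03   0.037] gap 14.20393812108411 q [-0.04   0.075  1.916  0.002  1.152  1.886]
```

Emit:
jog_arm(steps="0 0 0 0 0.1 0 -1;0 0 0 0 0.14 0 -1;0 0 0 0 0.14 0 -1;0 0 0 0 0.1 0 -1;0 0 0 0 0.04 0 -1;0 0 0 0 0 0 -1;0 0 0 0 0 0 -1;0 0 0 0 0 0 -1")

```text
time_s: 29.5
position: [555.6, 3.1, 183.5]
ee_rot: [0.045, 0.951, -0.171, 0.252]
ft_force: [0.3, -0.6, -5.2]
finger_gap: 13.9
```

```bash
python3 avg.py 8; python3 plan.py
```

```text
My [-0.732 -0.735 -0.75  -0.719 -0.738 -0.718 -0.771 -0.726] mean [-0.022 -0.736  0.007] sd [0.022 0.016 0.034] F [-0.127 -0.157 -6.088] [0.394 0.455 0.311]
t 29.9 p [554.781   3.052 182.46 ] yaw -20.42 tilt 29.67 roll -0.04 F [-0.175  0.248 -6.055] M [0.214 0.695 0.006] Mtool [-0.033 -0.726 -0.025] gap 14.42482528503573 q [ 0.096 -0.198  2.261 -0.371  0.637  2.273]
```

Emit:
jog_arm(steps="0 0 0 0 -0.1 0 -1;0 0 0 0 -0.14 0 -1;0 0 0 0 -0.14 0 -1;0 0 0 0 -0.1 0 -1;0 0 0 0 -0.04 0 -1;0 0 0 0 0 0 -1;0 0 0 0 0 0 -1;0 0 0 0 0 0 -1")

```text
time_s: 30.7
position: [554.2, 3.4, 182.3]
ee_rot: [-0.0, 0.984, -0.177, -0.001]
ft_force: [-0.3, 1.1, -5.7]
finger_gap: 14.1
```

```bash
python3 avg.py 10; python3 plan.py
```

```text
My [0.057 0.15  0.105 0.108 0.121 0.092 0.108 0.136 0.1   0.08 ] mean [ 0.004  0.106 -0.004] sd [0.014 0.025 0.034] F [-0.116 -0.194 -5.804] [0.452 0.377 0.401]
t 31.2 p [554.644   3.26  182.62 ] yaw -20.36 tilt -0.09 roll -0.05 F [ 0.384 -0.661 -6.065] M [-0.021 -0.078 -0.037] Mtool [0.008 0.08  0.037] gap 14.36514064241418 q [-0.04   0.074  1.916  0.001  1.152  1.886]
```

Level mean moved from −0.015 to +0.106 N·m, so this one is loose too. Orange lane −72.

Run:
```python
from plan import *
plan((545,-180,260),-13,12,7)
print(deckpose("orange",-72,-3,100,17))
```

```text
at [554.644   3.26  182.62 ] N 7 row: [  7.41  25.38 -10.53] [ 0.002  0.03  -0.018] | tool delta [ 54.6  175.09 -77.62] rot [ 0.013  0.211 -0.128] norms 28.5 2.02
(array([ 449.351, -402.532,  193.002]), -6.6, 30)
```

Emit:
jog_arm(steps="7 12 -10 0.002 0.03 -0.018 -1;7 25 -11 0.002 0.03 -0.018 -1;7 28 -11 0.002 0.03 -0.018 -1;7 28 -11 0.002 0.03 -0.018 -1;7 28 -11 0.002 0.03 -0.018 -1;7 28 -11 0.002 0.03 -0.018 -1;7 28 -11 0.002 0.03 -0.018 -1")

```text
time_s: 31.9
position: [542.3, -179.7, 262.0]
ee_rot: [0.011, 0.988, -0.113, 0.104]
ft_force: [0.2, -0.2, -5.6]
finger_gap: 14.4
```

Run:
```python
from plan import *
ps(); plan((500,-405,240),-7,28,9)
```

```text
t 31.9 p [ 542.268 -179.742  261.992] yaw -13.09 tilt 11.96 roll -0.09 F [ 0.232 -0.161 -5.598] M [0.068 0.23  0.005] Mtool [ 0.014 -0.24  -0.002] gap 14.390308278060685 q [-0.384 -0.086  1.941  0.038  1.082  1.4  ]
at [ 542.268 -179.742  261.992] N 9 row: [-0.88 25.49  2.2 ] [ 0.004  0.031 -0.011] | tool delta [  5.06 229.02  23.17] rot [ 0.035  0.28  -0.1  ] norms 25.6 1.9
```

Emit:
jog_arm(steps="-1 25 0 0.004 0.031 -0.011 -1;-1 26 0 0.004 0.031 -0.011 -1;-1 26 2 0.004 0.031 -0.011 -1;-1 26 2 0.004 0.031 -0.011 -1;-1 26 2 0.004 0.031 -0.011 -1;-1 26 3 0.004 0.031 -0.011 -1;-1 26 4 0.004 0.031 -0.011 -1;-1 26 4 0.004 0.031 -0.011 -1")

```text
time_s: 32.7
position: [501.8, -382.2, 241.9]
ee_rot: [0.013, 0.972, -0.066, 0.226]
ft_force: [0.0, 0.9, -5.6]
finger_gap: 13.9
```

Emit:
jog_arm(steps="-2 18 4 0.004 0.031 -0.01 -1;0 0 0 0 0 0 -1;0 0 0 0 0 0 -1;0 0 0 0 0 0 -1")

```text
time_s: 33.1
position: [500.4, -398.7, 237.9]
ee_rot: [0.014, 0.969, -0.061, 0.241]
ft_force: [-0.2, 0.5, -5.8]
finger_gap: 14.1
```

```bash
python3 meas.py side; python3 meas.py top; python3 go.py orange -72 -3 40 17 6
```

```text
n 862 [[-60.78  -59.26    3.128  62.871  64.616]
 [-30.774 -30.022 -24.598  20.222  23.853]
 [  6.083   6.221  12.392  47.21   48.75 ]]
lid plane [-0.003 -0.133  9.833]
n 1139 [[-58.721 -55.437  27.162  67.434  67.837]
 [-31.669 -30.961 -22.223  21.208  24.807]
 [  6.018   6.11    8.55   40.475  42.385]]
lid plane [ 0.023 -0.052 11.728]
t 33.2 p [ 500.862 -398.606  238.382] yaw -7.14 tilt 27.96 roll -0.12 F [ 0.531  0.91  -5.357] M [0.062 0.685 0.004] Mtool [-0.019 -0.687 -0.013] gap 14.139301787663301 q [-0.89  -0.028  1.992  0.444  0.865  0.567]
target [ 479.152 -405.98   141.04 ]
at [ 500.862 -398.606  238.382] N 6 row: [-10.84   1.67  12.55] [ 0.     0.006 -0.001] | tool delta [-63.86  10.19  76.28] rot [ 0.002  0.036 -0.008] norms 16.7 0.35
```

Emit:
jog_arm(steps="-13 2 10 0 0.006 -0.002 -1;-15 3 15 0 0.006 -0.002 -1;-15 3 15 0.002 0.006 -0.002 -1;-13 3 15 0 0.006 -0.001 -1;-8 2 12 0 0.006 0 -1;-2 0 8 0 0.004 0 -1;0 0 0 0 0 0 -1;0 0 0 0 0 0 -1")

```text
time_s: 34.0
position: [478.0, -409.7, 141.6]
ee_rot: [0.015, 0.964, -0.056, 0.258]
ft_force: [0.5, 0.1, -6.2]
finger_gap: 14.4
```

```bash
python3 meas.py top; python3 go.py orange -75 -5 8 17 6
```

```text
n 853 [[-58.529 -55.533  34.091  67.765  68.379]
 [-31.743 -31.273 -21.758  22.735  24.403]
 [  6.053   6.14    8.983  40.944  43.723]]
lid plane [ 0.02  -0.045 11.878]
t 34.05 p [ 478.171 -410.102  142.097] yaw -6.68 tilt 30.0 roll 0.06 F [-0.238 -0.72  -4.711] M [ 0.088  0.714 -0.031] Mtool [-0.012 -0.72   0.028] gap 14.246151069933138 q [-0.956  0.053  2.115  0.613  0.701  0.31 ]
target [ 492.98  -410.6    112.328]
at [ 478.171 -410.102  142.097] N 6 row: [-0.35 -0.21  5.53] [ 0.  0. -0.] | tool delta [-2.1  -1.27 33.16] rot [ 0.002  0.    -0.001] norms 5.5 0.02
```

Emit:
jog_arm(steps="-1 -1 8 0 0 0 -1;-1 0 12 0 0 0 -1;0 0 8 0 0 0 -1;0 0 5 0 0 0 -1;0 0 2 0 0 0 -1;0 0 0 0 0 0 -1;0 0 0 0 0 0 -1")

```text
time_s: 34.75
position: [493.0, -410.6, 109.4]
ee_rot: [0.015, 0.964, -0.057, 0.258]
ft_force: [-1.0, 0.0, -5.5]
finger_gap: 14.1
```

```bash
python3 go.py orange -75 -5 0 17 6
```

```text
t 34.75 p [ 493.015 -410.607  109.396] yaw -6.76 tilt 29.92 roll -0.03 F [-1.03   0.025 -5.481] M [0.106 0.753 0.03 ] Mtool [ 0.03  -0.76  -0.017] gap 14.130227533872423 q [-0.932  0.116  2.118  0.655  0.638  0.275]
target [ 496.954 -411.059  105.399]
at [ 493.015 -410.607  109.396] N 6 row: [ 0.24 -0.    0.91] [ 0.  0. -0.] | tool delta [ 1.44 -0.01  5.44] rot [ 0.001  0.001 -0.003] norms 0.9 0.03
```

Emit:
jog_arm(steps="0 0 1.5 0 0 0 -1;0 0 1 0 0 0 -1;0 0 0 0 0 0 -1")

```text
time_s: 35.05
position: [494.1, -410.6, 107.1]
ee_rot: [0.015, 0.964, -0.057, 0.258]
ft_force: [-0.6, -0.3, -5.8]
finger_gap: 14.6
```

Emit:
jog_arm(steps="0 0 1 0 0 0 -1;0 0 0 0 0 0 -1")

```text
time_s: 35.25
position: [494.6, -410.6, 106.2]
ee_rot: [0.015, 0.964, -0.057, 0.258]
ft_force: [0.4, -0.0, -5.1]
finger_gap: 14.2
```

Emit:
jog_arm(steps="0.5 0 1 0 0 0 -1;0 0 0 0 0 0 -1")

```text
time_s: 35.45
position: [495.6, -410.8, 105.6]
ee_rot: [0.015, 0.964, -0.057, 0.258]
ft_force: [-0.4, 0.2, -6.1]
finger_gap: 14.4
```

Emit:
jog_arm(steps="0.5 0 1 0 0 0 -1;0 0 0 0 0 0 -1")

```text
time_s: 35.65
position: [496.5, -410.8, 104.9]
ee_rot: [0.015, 0.964, -0.057, 0.258]
ft_force: [-0.5, -0.1, -5.6]
finger_gap: 13.9
```

Emit:
jog_arm(steps="0 0 1 0 0 0 -1;0 0 0 0 0 0 -1")

```text
time_s: 35.85
position: [496.9, -411.1, 104.3]
ee_rot: [0.015, 0.964, -0.057, 0.258]
ft_force: [-2.2, -0.5, -3.8]
finger_gap: 14.5
```

Emit:
jog_arm(steps="0 0 0.7 0 0 0 -1;0 0 0 0 0 0 -1")

```text
time_s: 36.05
position: [497.0, -411.4, 104.1]
ee_rot: [0.015, 0.964, -0.057, 0.258]
ft_force: [-7.0, 0.2, -0.1]
finger_gap: 14.2
```

Emit:
jog_arm(steps="0 0 0 0 0 0 -0.6;0 0 0 0 0 0 -0.3;0 0 0 0 0 0 0.1;0 0 0 0 0 0 0.1;0 0 -12 0 0 0 0.1;0 0 -30 0 0 0 0.1;0 0 -40 0 0 0 0.1;0 0 -40 0 0 0 0.1")

```text
time_s: 36.85
position: [435.9, -403.3, 210.5]
ee_rot: [0.015, 0.965, -0.057, 0.257]
ft_force: [0.0, 0.1, 0.1]
finger_gap: 47.1
```

```bash
python3 rk.py orange -72 side top; python3 rk.py orange 72 side
python3 - <<'E'
from plan import *
ps(); p,y,t=deckpose("green",-70,-1,70,13); print(p); plan((440,0,300),0,20,10)
E
```

```text
side 477 plane [-0.004 -0.017 44.14 ] ((-2.938945770263672, -72.65245819091797), (57.187740325927734, 129.0916290283203), 88.37641906738281)
top 761 plane [-0.005 -0.014 44.919] ((-3.0645103454589844, -72.2154312133789), (55.90553283691406, 130.79901123046875), 88.88520812988281)
side 536 plane [-0.002 -0.007 44.044] ((-3.7871475219726562, 72.99808502197266), (59.14635467529297, 128.80955505371094), 88.93219757080078)
t 37.0 p [ 437.118 -406.032  214.288] yaw -6.65 tilt 30.19 roll 0.32 F [ 0.558 -0.443 -0.236] M [0.044 0.248 0.012] Mtool [ 0.019 -0.252 -0.004] gap 46.840417517640105 q [-1.022 -0.087  2.107  0.548  0.851  0.356]
[426.848 241.158 171.485]
at [ 437.118 -406.032  214.288] N 10 row: [  1.65 -40.5   -8.94] [ 0.006 -0.018 -0.011] | tool delta [   4.93 -403.01  -98.88] rot [ 0.056 -0.177 -0.106] norms 41.5 1.23
```

Both orange cases lie flat at (x,y) = (−3,−72) and (−4,+72). The first case was judged from single, noisy readings, so I'll re-check it with averages.

Emit:
jog_arm(steps="10 -20 -10 0.006 -0.018 -0.011 0.1;10 -40 -10 0.006 -0.018 -0.011 0.1;10 -45 -10 0.006 -0.018 -0.011 0.1;8 -45 -8 0.006 -0.018 -0.011 0.1;6 -45 -6 0.006 -0.018 -0.011 0.1;4 -45 -5 0.006 -0.018 -0.011 0.1;2 -45 -3 0.006 -0.018 -0.011 0.1;0 -45 -2 0.006 -0.018 -0.011 0.1")

```text
time_s: 37.8
position: [479.0, -74.8, 280.8]
ee_rot: [-0.001, 0.982, -0.009, 0.188]
ft_force: [0.7, -0.1, 0.8]
finger_gap: 46.9
```

Run:
```python
from plan import *
ps(); p,y,t=deckpose("green",-69,0,90,13); print(p); plan(p,y,t,9)
```

```text
t 37.8 p [478.997 -74.802 280.833] yaw -1.14 tilt 21.63 roll -0.33 F [ 0.672 -0.079  0.752] M [ 0.02   0.183 -0.02 ] Mtool [ 0.008 -0.183  0.026] gap 46.89700055247043 q [-0.278 -0.391  2.175  0.12   0.997  1.264]
[417.662 241.374 189.306]
at [478.997 -74.802 280.833] N 9 row: [ -9.69 -35.27   6.85] [ 0.004  0.016 -0.011] | tool delta [ -96.56 -314.52   62.11] rot [ 0.04   0.146 -0.095] norms 37.2 1.14
```

Emit:
jog_arm(steps="-5 -35 3 0.004 0.016 -0.011 0.1;-5 -35 3 0.004 0.016 -0.011 0.1;-8 -35 3 0.004 0.016 -0.011 0.1;-10 -35 5 0.004 0.016 -0.011 0.1;-12 -35 8 0.004 0.016 -0.011 0.1;-12 -35 10 0.004 0.016 -0.011 0.1;-14 -38 12 0.004 0.016 -0.011 0.1;-14 -38 12 0.004 0.016 -0.01 0.1")

```text
time_s: 38.6
position: [423.9, 209.4, 195.9]
ee_rot: [-0.008, 0.967, 0.037, 0.251]
ft_force: [1.0, -0.2, -0.6]
finger_gap: 47.4
```

Emit:
jog_arm(steps="-12 -25 5 0.004 0.016 -0.008 0.1;0 0 0 0 0 0 0.1;0 0 0 0 0 0 0.1;0 0 0 0 0 0 0.1")

```text
time_s: 39.0
position: [415.4, 231.8, 186.9]
ee_rot: [-0.009, 0.965, 0.04, 0.258]
ft_force: [0.2, 0.3, 0.7]
finger_gap: 47.3
```

Run:
```python
from plan import *
ps(); p,y,t=deckpose("green",-69,0,35,14); print(p); plan(p,y,t,5)
```

```text
t 39.0 p [415.44  231.751 186.902] yaw 4.85 tilt 29.93 roll 0.19 F [0.206 0.28  0.667] M [-0.018  0.272  0.04 ] Mtool [ 0.024 -0.273 -0.033] gap 47.27428182436028 q [ 0.657 -0.375  2.381 -0.421  0.732  2.402]
[445.56  243.766 140.808]
at [415.44  231.751 186.902] N 5 row: [ 0.77 -1.91 11.08] [ 0.001  0.    -0.   ] | tool delta [ 3.89 -9.63 55.39] rot [ 0.004  0.001 -0.001] norms 11.3 0.05
```

Emit:
jog_arm(steps="2 -5 10 0.002 0 0 0.1;2 -4.5 18 0.002 0 0 0.1;0 0 18 0 0 0 0.1;0 0 9 0 0 0 0.1;0 0 0 0 0 0 0.1;0 0 0 0 0 0 0.1;0 0 0 0 0 0 0.1")

```text
time_s: 39.7
position: [445.6, 244.4, 141.8]
ee_rot: [-0.012, 0.965, 0.041, 0.259]
ft_force: [0.2, -0.6, -1.0]
finger_gap: 46.9
```

```bash
python3 go.py green -69 0 0 14 3
```

```text
t 39.7 p [445.565 244.358 141.788] yaw 4.84 tilt 30.0 roll -0.06 F [ 0.151 -0.606 -1.026] M [-0.017  0.228  0.015] Mtool [ 0.009 -0.228 -0.012] gap 46.93547469161623 q [ 0.63  -0.239  2.379 -0.478  0.596  2.459]
target [462.996 245.261 110.497]
at [445.565 244.358 141.788] N 3 row: [-0.18  0.2  11.94] [-0.  0. -0.] | tool delta [-0.54  0.61 35.82] rot [-0.001  0.    -0.001] norms 11.9 0.02
```

Emit:
jog_arm(steps="0 0 10 0 0 0 0.1;0 0 15 0 0 0 0.1;0 0 8 0 0 0 0.1;0 0 2 0 0 0 0.1;0 0 0 0 0 0 -1;0 0 0 0 0 0 -1;0 0 0 0 0 0 -1;0 0 0 0 0 0 -1")

```text
time_s: 40.5
position: [462.5, 245.5, 111.1]
ee_rot: [-0.011, 0.965, 0.041, 0.258]
ft_force: [-2.8, -3.4, 2.5]
finger_gap: 14.3
```

Emit:
jog_arm(steps="0 0 -4 0 0 0 -1;0 0 -12 0 0 0 -1;0 0 -18 0 0 0 -1;0 0 -18 0 0 0 -1;0 0 -12 0 0 0 -1;0 0 -4 0 0 0 -1;0 0 0 0 0 0 -1;0 0 0 0 0 0 -1")

```text
time_s: 41.3
position: [428.3, 242.7, 168.9]
ee_rot: [-0.011, 0.965, 0.041, 0.258]
ft_force: [0.9, -0.4, -6.1]
finger_gap: 14.0
```

```bash
python3 avg.py 6; python3 plan.py
```

```text
My [-0.775 -0.781 -0.747 -0.805 -0.805 -0.81 ] mean [-0.001 -0.787  0.005] sd [0.057 0.022 0.033] F [-0.205 -0.123 -5.207] [0.216 0.406 0.527]
t 41.6 p [428.607 242.605 168.866] yaw 4.89 tilt 29.87 roll 0.02 F [-0.334 -0.453 -4.87 ] M [-0.153  0.8    0.006] Mtool [-0.07  -0.81  -0.047] gap 14.315405601221995 q [ 0.655 -0.31   2.374 -0.443  0.677  2.432]
```

Emit:
jog_arm(steps="0 0 -8 0 -0.1 0 -1;0 0 -8 0 -0.14 0 -1;0 0 -8 0 -0.14 0 -1;0 0 -4 0 -0.1 0 -1;0 0 0 0 -0.04 0 -1;0 0 0 0 0 0 -1;0 0 0 0 0 0 -1;0 0 0 0 0 0 -1")

```text
time_s: 42.4
position: [418.1, 241.8, 194.9]
ee_rot: [0.0, 0.999, 0.043, 0.001]
ft_force: [0.1, -0.4, -5.2]
finger_gap: 14.2
```

```bash
python3 avg.py 12; python3 plan.py; python3 meas.py side
```

```text
My [ 0.    -0.012 -0.015 -0.031  0.02  -0.009  0.017 -0.044 -0.024  0.003
  0.019  0.023] mean [ 0.011 -0.004 -0.007] sd [0.022 0.021 0.029] F [-0.034  0.069 -5.654] [0.442 0.298 0.362]
t 43.0 p [418.71  242.011 195.455] yaw 4.9 tilt 0.15 roll -0.02 F [-0.001  0.279 -5.428] M [ 0.047 -0.019  0.005] Mtool [ 0.045  0.023 -0.005] gap 14.026819376419612 q [ 0.473 -0.078  2.044 -0.001  1.173  1.959]
n 1615 [[-64.184 -62.997  -9.352  61.933  63.748]
 [-28.546 -27.956 -19.01   24.956  26.882]
 [  9.154   9.808  13.205  50.447  51.993]]
lid plane [-0.002 -0.04  12.442]
```

The level mean is −0.004 N·m after 30 s on the slope, so this casting is held fast and green is right. I'll put it back.

```bash
python3 go.py green -72 -3 40 13 6
```

```text
t 43.05 p [418.724 242.002 195.432] yaw 4.9 tilt 0.14 roll -0.02 F [ 0.059  0.367 -4.69 ] M [ 0.02  -0.027 -0.024] Mtool [0.017 0.029 0.024] gap 13.911493974589535 q [ 0.473 -0.078  2.044 -0.001  1.173  1.959]
target [440.239 240.298 144.504]
at [418.724 242.002 195.432] N 6 row: [1.63 0.59 9.16] [-0.     0.087 -0.   ] | tool delta [21.16  3.55 50.98] rot [-0.     0.521 -0.   ] norms 9.3 4.98
```

Emit:
jog_arm(steps="1.5 0.5 9 0 0.07 0 -1;1.5 0.5 9 0 0.1 0 -1;1.5 0.5 9 0 0.11 0 -1;1.5 0.5 9 0 0.11 0 -1;1.5 0.5 9 0 0.08 0 -1;1.5 0.5 9 0 0.051 0 -1;0 0 0 0 0 0 -1;0 0 0 0 0 0 -1")

```text
time_s: 43.85
position: [439.1, 240.6, 145.3]
ee_rot: [-0.011, 0.965, 0.041, 0.257]
ft_force: [0.0, -0.2, -5.0]
finger_gap: 14.1
```

```bash
python3 go.py green -72 -3 8 13 4
```

```text
t 43.85 p [439.14  240.594 145.292] yaw 4.89 tilt 29.86 roll 0.01 F [ 0.039 -0.18  -5.038] M [-0.07   0.782 -0.012] Mtool [-0.009 -0.785  0.009] gap 14.142511796546739 q [ 0.632 -0.26   2.386 -0.467  0.612  2.448]
target [456.18  241.665 116.792]
at [439.14  240.594 145.292] N 4 row: [0.15 0.1  8.3 ] [ 0.     0.001 -0.   ] | tool delta [ 0.62  0.38 33.22] rot [ 0.     0.003 -0.   ] norms 8.3 0.04
```

Emit:
jog_arm(steps="0.5 0 8 0 0.003 0 -1;0 0 11 0 0 0 -1;0 0 8 0 0 0 -1;0 0 5 0 0 0 -1;0 0 2 0 0 0 -1;0 0 1 0 0 0 -1;0 0 0 0 0 0 -1;0 0 0 0 0 0 -1")

```text
time_s: 44.65
position: [457.8, 242.5, 115.9]
ee_rot: [-0.011, 0.965, 0.041, 0.26]
ft_force: [0.8, 1.1, -6.6]
finger_gap: 13.7
```

```bash
python3 go.py green -72 -3 0 13 4
```

```text
t 44.65 p [457.831 242.516 115.928] yaw 4.88 tilt 30.19 roll -0.04 F [ 0.79   1.093 -6.566] M [-0.038  0.839 -0.007] Mtool [ 0.026 -0.84   0.023] gap 13.667211170562199 q [ 0.607 -0.178  2.389 -0.524  0.523  2.496]
target [460.166 242.007 109.863]
at [457.831 242.516 115.928] N 4 row: [-0.27  0.18  1.6 ] [-0.    -0.001 -0.   ] | tool delta [-1.08  0.71  6.39] rot [-0.001 -0.003 -0.   ] norms 1.6 0.05
```

Emit:
jog_arm(steps="0 0 1.5 0 0 0 -1;0 0 1 0 0 0 -1;0 0 0 0 0 0 -1")

```text
time_s: 44.95
position: [458.9, 242.5, 113.4]
ee_rot: [-0.011, 0.965, 0.041, 0.26]
ft_force: [0.5, -0.9, -5.8]
finger_gap: 13.6
```

Emit:
jog_arm(steps="0 0 1 0 0 0 -1;0 0 0 0 0 0 -1")

```text
time_s: 45.15
position: [459.4, 242.5, 112.5]
ee_rot: [-0.011, 0.965, 0.041, 0.26]
ft_force: [1.0, -0.4, -5.9]
finger_gap: 14.3
```

Emit:
jog_arm(steps="0 0 1 0 0 0 -1;0 0 0 0 0 0 -1")

```text
time_s: 45.35
position: [459.9, 242.5, 111.6]
ee_rot: [-0.011, 0.965, 0.041, 0.26]
ft_force: [0.4, 1.0, -5.3]
finger_gap: 14.2
```

Emit:
jog_arm(steps="0 0 1 0 0 0 -1;0 0 0 0 0 0 -1")

```text
time_s: 45.55
position: [460.4, 242.6, 110.7]
ee_rot: [-0.011, 0.965, 0.041, 0.26]
ft_force: [0.6, 0.1, -5.9]
finger_gap: 14.1
```

Emit:
jog_arm(steps="0 0 1 0 0 0 -1;0 0 0 0 0 0 -1")

```text
time_s: 45.75
position: [461.0, 242.6, 110.0]
ee_rot: [-0.011, 0.965, 0.041, 0.26]
ft_force: [-0.8, 0.1, -4.8]
finger_gap: 13.6
```

Emit:
jog_arm(steps="0 0 0.7 0 0 0 -1;0 0 0 0 0 0 -1")

```text
time_s: 45.95
position: [461.1, 242.3, 109.9]
ee_rot: [-0.011, 0.965, 0.041, 0.26]
ft_force: [-8.2, -3.3, 4.1]
finger_gap: 13.7
```

Touchdown. I'll release and retreat.

Emit:
jog_arm(steps="0 0 0 0 0 0 -0.6;0 0 0 0 0 0 -0.3;0 0 0 0 0 0 0.1;0 0 0 0 0 0 0.1;0 0 -12 0 0 0 0.1;0 0 -30 0 0 0 0.1;0 0 -40 0 0 0 0.1;0 0 -40 0 0 0 0.1")

```text
time_s: 46.75
position: [399.0, 237.1, 216.1]
ee_rot: [-0.011, 0.965, 0.041, 0.259]
ft_force: [0.9, 0.4, 0.9]
finger_gap: 47.1
```

Emit:
jog_arm(steps="0 0 -10 0 0 0 0.1;0 0 0 0 0 0 0.1;0 0 0 0 0 0 0.1")

```text
time_s: 47.05
position: [394.9, 236.8, 222.9]
ee_rot: [-0.011, 0.965, 0.041, 0.26]
ft_force: [-0.4, -0.2, -0.0]
finger_gap: 46.9
```

```bash
python3 rk.py green -72 side top; python3 rk.py orange -72 top;python3 rk.py orange 72 top; python3 plan.py; ls pics/rk_top*
python3 - <<'E'
from h import *
im,d=manip.get_image("top"); P=pts("top",d); cv2.imwrite("pics/final.png",im[:,:,::-1])
for nm,c in (("jar",(430,-115)),("glue",(410,100)),("can",(705,0))):
    k=(np.hypot(P[...,0]-c[0],P[...,1]-c[1])<60)&(P[...,2]>(50 if nm=="can" else 60))&(P[...,2]<170); q=P[k]; print(nm,q.mean(0),q.min(0),q.max(0))
E
```

```text
side 1029 plane [-0.001 -0.013 44.015] ((-1.20355224609375, -71.7160873413086), (130.4851531982422, 56.792266845703125), 0.252503365278244)
top 745 plane [-0.003  0.014 45.449] ((-1.16314697265625, -71.04297637939453), (54.25666427612305, 131.311279296875), 89.51134490966797)
top 764 plane [-0.005 -0.014 44.94 ] ((-3.0779037475585938, -72.47113037109375), (56.66900634765625, 130.55715942382812), 89.09211730957031)
top 795 plane [-0.005 -0.005 44.983] ((-4.1419219970703125, 72.14669799804688), (131.01644897460938, 56.25217819213867), 0.18724636733531952)
t 47.25 p [394.784 236.209 221.336] yaw 4.93 tilt 29.98 roll 0.1 F [-0.165 -0.47   0.539] M [-0.045  0.242  0.015] Mtool [-0.013 -0.245 -0.026] gap 46.730581978708614 q [ 0.707 -0.444  2.358 -0.406  0.833  2.408]
pics/rk_top_green_4715.png
pics/rk_top_orange_2440.png
pics/rk_top_orange_3695.png
pics/rk_top_orange_4720.png
pics/rk_top_orange_4725.png
jar [ 424.692 -110.562  100.581] [ 395.612 -138.426   61.089] [456.386 -77.422 157.322]
glue [414.266 107.532 109.266] [385.581  84.446  60.011] [437.582 136.744 149.623]
can [709.513  -2.617  68.965] [685.09  -28.394  51.543] [736.162  23.868  76.031]
```

View pics/final.png

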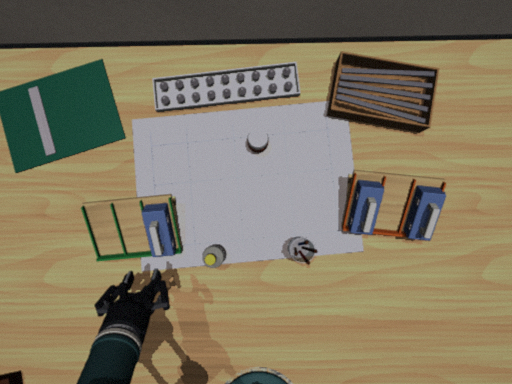

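The final picture shows one case flat in the green rack at (157,228) and two in the orange rack at (367,207) and (425,212). The bystanders haven't moved, and the gripper is clear at (135,295).

```bash
python3 -c "
from rig import manip
print(manip.job_done())"
```

```text
the job is handed in; nothing more can be done
None
```

I sorted all three cases and handed the job in at about 47 s. Each was lifted by its handle, tilted 30° lengthwise and levelled.

| Case's starting place | Averaged level moment after tilting | Casting | Where it lies (deck x, y) |
|---|---|---|---|
| Left | +0.098 N·m | loose | orange rack, (−4, +72) mm |
| Middle | +0.106 N·m (−0.015 before) | loose | orange rack, (−3, −72) mm |
| Right | −0.004 N·m | held fast | green rack, (−1, −71) mm |

**Last checks:** all three cases lie flat on their decks, and the brush jar, glue bottle and paint can are within 0.2 mm of where they stood. The gripper is clear of everything.

**What went wrong or disagreed:**
- **Joint 6 limit:** while carrying the right case to the outer green lane, joint 6 read 2.551 to 2.552 against its 2.55 limit. The move stopped there, and I used the lane nearest the robot's centre line instead. This may count against the joint-range rule.
- **First green placing:** the first descent was about 7 mm off to the side and probably touched a lane divider lightly, so I lifted and corrected it.
- **Right case re-check:** its tilted readings were ambiguous at first. I lifted it from the rack again, averaged more readings, and put it back in the same lane.

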